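Load the sample drawer, cycle the valve and start the run

TASK

Load every sample cylinder from the mat into the open drawer of the sample unit, each lying flat on the drawer floor, then push the drawer fully shut. Next swing the sprung lever on the valve box round to its stop and let it spring right back, twice, to flush the valve; after that use the stylus to press the recessed key in the front of the valve box fully in, and lay the stylus back flat inside its tray. Leave the mouse, calculator and pen cup where they are.

Things in the scene. Friction and masses are not known exactly. Their poses are not given: they have to be found in the camera images.
- sample_unit: Fixed low grey steel cabinet 240 (x) x 250 (y) x 86 high mm with one drawer in its front (-x) face, which starts pulled out. Origin at the centre of its underside; x axis points from its front to its back.
- drawer (a joint): How far the drawer is pulled out, m: 0 fully shut, starts about 0.13 to 0.15, at most 0.16. Slides with light friction along the cabinet's x axis and stays where it is left. As long as it is pulled out, that much of its inside is open from above; the rest is under the cabinet's top (underside 74 mm above the table).
- drawer_in (a point): Point on the drawer's inner floor (22 mm above the table), midway across, 70 mm behind the inner face of the drawer's front; moves with the drawer; axes as the cabinet's. Inside 205 (x) x 222 (y) mm, so the floor runs from -70 to +135 mm in x and +-111 mm in y about this point; side walls 46 mm high above the floor, front panel 12 mm thick, top 84 mm above the table.
- drawer_pull (a point): Middle of the front (-x) face of the dark steel pull bar on the drawer's front, 60 mm above the table; the bar is 120 wide (y), 14 high and stands 18 mm out from the drawer's front panel. Axes as the cabinet's.
- mat: Grey cloth mat, 260 x 200 mm, flat, fixed, on which the sample cylinders lie at the start. Origin at its centre.
- valve_box: Fixed white box with an aluminium front panel, 140 deep (x) x 180 wide (y) x 110 high mm. Origin at the centre of its underside; its front panel faces its own -x, which is turned to about world -y.
- lever (a joint): Angle of the sprung lever on top of the valve box, rad: 0 at rest, 1.0 at its stop. Turns anticlockwise seen from above about the upright axis through lever_hinge; a spring (about 1 to 3 N at the knob) brings it back. Values grow as the knob goes towards the box's own -y.
- lever_hinge (a point): Point on the lever's upright hinge axis, 150 mm above the table (the height of lever_knob), at the middle of the valve box.
- lever_knob (a point): Axis of the upright black round knob at the lever's end, 18 mm diameter, from 120 to 168 mm above the table; this point is 150 mm above the table, 80 mm from the hinge axis. The lever's flat arm lies 118 to 126 mm above the table.
- key_mouth (a point): Centre of the mouth of the square recess (24 x 24 mm) in the front panel of the valve box, 62 mm above the table; axes as the box's: press along +x. The round grey key (20 mm diameter) lies 6 mm inside the mouth.
- key (a joint): How far the key is pressed in, m: 0 at rest, 0.005 fully in (about 3 N); springs back.
- tray: Fixed shallow grey open tray, 176 (x) x 90 (y) x 14 high mm, walls and floor 4 mm thick. Origin at the centre of its underside.
- stylus: Loose stylus: black square handle 100 x 18 x 18 mm with a steel pin of 6 mm diameter, 40 mm long, on one end; 140 mm in all. Origin at the centre of the handle (on its axis); x axis along the stylus towards the pin. Starts lying in the tray.
- stylus_tip (a point): End of the stylus' pin, on its axis, 90 mm from the handle's centre.
- mouse: Bystander: white computer mouse, 100 x 58 x 32 mm.
- calculator: Bystander: grey desk calculator, 140 x 75 x 16 mm, lying flat.
- pen_cup: Bystander: dark steel pen cup, 76 mm diameter, 95 mm high, pens up to 160 mm.
- cyl1: Loose steel sample cylinder (2 to 4 of them present, all alike): round body 22 mm diameter between two square end blocks 26 x 26 x 12 mm, short round nipples at both ends, 90 mm long in all. Origin at its middle, on its axis (13 mm above what it lies on); x axis along it. Starts lying on the mat.
- cyl2: Loose steel sample cylinder (2 to 4 of them present, all alike): round body 22 mm diameter between two square end blocks 26 x 26 x 12 mm, short round nipples at both ends, 90 mm long in all. Origin at its middle, on its axis (13 mm above what it lies on); x axis along it. Starts lying on the mat.
- cyl3: Loose steel sample cylinder (2 to 4 of them present, all alike): round body 22 mm diameter between two square end blocks 26 x 26 x 12 mm, short round nipples at both ends, 90 mm long in all. Origin at its middle, on its axis (13 mm above what it lies on); x axis along it. Starts lying on the mat.
- cyl4: Loose steel sample cylinder (2 to 4 of them present, all alike): round body 22 mm diameter between two square end blocks 26 x 26 x 12 mm, short round nipples at both ends, 90 mm long in all. Origin at its middle, on its axis (13 mm above what it lies on); x axis along it. Starts lying on the mat.
Things that resemble listed ones, but are neither listed nor needed, are in the scene too. Of the things shaped like the valve_box, the white one is meant.

How it is judged (in metres and radians):
On the way, in this order (a step that is already met when the one before it is completed fails the run):
1. every sample cylinder lies flat in the drawer, let go (x of cyl1 in the frame of drawer_in between -0.07 and 0.13 m and y of cyl1 in the frame of drawer_in between -0.108 and 0.108 m and z of cyl1 in the frame of drawer_in between 0 and 0.022 m and x of cyl2 in the frame of drawer_in between -0.07 and 0.13 m and y of cyl2 in the frame of drawer_in between -0.108 and 0.108 m and z of cyl2 in the frame of drawer_in between 0 and 0.022 m and x of cyl3 in the frame of drawer_in between -0.07 and 0.13 m and y of cyl3 in the frame of drawer_in between -0.108 and 0.108 m and z of cyl3 in the frame of drawer_in between 0 and 0.022 m and x of cyl4 in the frame of drawer_in between -0.07 and 0.13 m and y of cyl4 in the frame of drawer_in between -0.108 and 0.108 m and z of cyl4 in the frame of drawer_in between 0 and 0.022 m and contact force between the fingers and cyl1 below 0.1 N and contact force between the fingers and cyl2 below 0.1 N and contact force between the fingers and cyl3 below 0.1 N and contact force between the fingers and cyl4 below 0.1 N), for 0.2 s.
2. the drawer is shut (value of joint drawer below 0.006 m), for 0.2 s.
3. the lever is swung to its stop a first time (value of joint lever above 0.93 rad), for 0.05 s.
4. the lever has sprung back after the first swing (value of joint lever below 0.08 rad), for 0.1 s.
5. the lever is swung to its stop a second time (value of joint lever above 0.93 rad), for 0.05 s.
6. the lever has sprung back again (value of joint lever below 0.08 rad), for 0.1 s.
7. the key is pressed in with the stylus (value of joint key above 0.004 m and contact force between stylus and valve_box above 0.8 N), for 0.05 s.
At the end, for the whole second after the job is handed in: Every cylinder present lies flat on the drawer floor; drawer shut within 6 mm, lever back within 0.08 rad, key out; stylus flat inside its tray (handle centre within 45 mm of the middle lengthways, 36 mm across, at most 18 mm up); all at rest and released (x of cyl1 in the frame of drawer_in between -0.07 and 0.13 m and y of cyl1 in the frame of drawer_in between -0.108 and 0.108 m and z of cyl1 in the frame of drawer_in between 0 and 0.022 m and x of cyl2 in the frame of drawer_in between -0.07 and 0.13 m and y of cyl2 in the frame of drawer_in between -0.108 and 0.108 m and z of cyl2 in the frame of drawer_in between 0 and 0.022 m and x of cyl3 in the frame of drawer_in between -0.07 and 0.13 m and y of cyl3 in the frame of drawer_in between -0.108 and 0.108 m and z of cyl3 in the frame of drawer_in between 0 and 0.022 m and x of cyl4 in the frame of drawer_in between -0.07 and 0.13 m and y of cyl4 in the frame of drawer_in between -0.108 and 0.108 m and z of cyl4 in the frame of drawer_in between 0 and 0.022 m and value of joint drawer below 0.006 m and value of joint lever below 0.08 rad and value of joint key below 0.0015 m and x of stylus in the frame of tray between -0.045 and 0.045 m and y of stylus in the frame of tray between -0.036 and 0.036 m and z of each of stylus, stylus_tip in the frame of tray below 0.018 m and y of stylus_tip in the frame of tray between -0.042 and 0.042 m and linear speed of each of cyl1, cyl2, cyl3, cyl4, stylus below 0.03 m/s); the robot touches nothing.
It fails at once if the mouse, calculator or pen cup is moved more than 25 mm (distance of any of mouse, calculator, pen_cup from where it was at the start of the episode above 0.025 m).
Of cyl1, cyl2, cyl3, cyl4 only 2 to 4 are there at a start; the rules pass over those that are not, and their reading is None.
At some moment in a run one of cyl1, cyl2, cyl3, cyl4 may be knocked a few centimetres aside while the robot is not near it.
Once in a run the grip may slacken for a moment while it holds something.
It also fails if it takes over 210 s, if anything falls off the work surface, if the arm or the gripper's body presses on something with over 40 N, if the wrist force passes 120 N, or if a joint passes its speed limit or range.

ROBOT

A 7-joint arm with a two-finger parallel gripper is mounted at the origin on the work surface. World frame = base frame: x ahead of the robot, y to its left, z up, the work surface at z = 0. Lengths are in mm, angles in rad, forces in N, time in s.
With the tool pointing down it reaches from about 425 to 1025 mm from the base axis. Payload 3.6 kg.
Tool frame: the origin (TCP) lies on the mounting face of the last link; the fingertips stand 173 mm ahead of it and the grasp point (between the pads) lies 155 mm ahead of it; z points along the fingers, y is the line along which they close (so a half turn about z gives the same grasp; the last joint's range is limited). The gripper opens to 85 mm and grips with 20 to 120 N. Pads are 22 mm wide; open, the fingers measure 114 mm over their backs; the gripper's body (76 mm by 85 mm) begins 54 mm behind the grasp point. The pads swing forward as they close: fully open they stand 13 mm farther back than shut.
Start: joints at [-1.357, 0.591, 0.048, 1.609, -0.033, 0.943, -0.034], TCP at [218.948, 691.152, 404.702] pointing down, gripper open.
Joint ranges: [-2.69, 2.69], [-0.47, 2.24], [-1.27, 1.36], [0.19, 2.51], [-1.53, 4.68], [0.08, 2.07], [-3.09, 3.09]. Speed limits (rad/s): [2.57, 2.57, 3.14, 3.14, 3.14, 3.14, 3.14].

INTERFACE

Orientations are given as a unit quaternion [w, x, y, z].
In Python, from cell import ctrl gives the robot as it stands.
- The arm moves only by the tool move_arm, never from a script. Its argument "rows" is a list of rows, each an object with "gripper": the finger opening in mm, from 0 to 85.4; "travel": the shift along the tool's x, y, z in mm, a list of three; "delta_rot": the turn, a rotation vector about the tool's x, y, z in rad, a list of three. A call has 1 to 12 rows; each row shifts and turns the commanded pose from where the row before left it, along the tool's axes as they then stand; what a row does not reach is not made up. A row lasts 1/8 s, in which the tool goes at most 62.5 mm and 10.7 degrees, less where a joint would pass 70% of its speed; a pose out of reach is approached as far as the arm can. A call is refused whole if a number of a shift passes 62.5 or a number of a turn 0.188, either way. A call with a gripper value outside its range is refused whole. The fingers move at their own pace and stop on an object; "squeeze" is the grip in N (left out, the last holds). Time passes only in rows, so rows that do not move let the fingers close. It gives the time, the measured TCP pose, the force, the opening and the grip force at its end, in the units of the state.
- ctrl.sense(): the state, without advancing time (a new reading comes with each control period).
- ctrl.read_camera(name): name is "side" or "top"; returns a dict with "frame" (384x512x3 uint8, red, green, blue), "fov_y" (degrees; the focal length in pixels is half the picture's height over the tangent of half this angle, whatever the lens; pixels are square), "cx", "cy" (the principal point, pixels), "k1" (the pictures are not rectified: a ray, as slopes to the right and down, at radius r is drawn at 1 + k1 r^2 times it, then the intrinsics apply), "world_from_camera" (4x4, takes a point from camera to world coordinates). Camera axes: x right, y down, z forward; pixel columns grow to the right and rows downward; lengths in mm; the calibration is good to about 2 mm. A picture is of the moment at which its call begins. There is no depth.
- ctrl.finish_job(): hands the job in; it is judged then, once.
Trained networks look in a picture, given as the dict that the camera call returned (one of the last four; its "shot" number tells which), for a name from the list of things; names that differ only in an ending like _2 or _b are one class to them, and where a whole thing is asked for, a point or a joint stands for the part that bears it (a point fixed in the world has none). Each returns a list of dicts, best first, with "confidence" (0 to 1); they miss things now and then, are a little off and sometimes report something else, mostly with a low value. They report only what shows in the picture. A call takes as long as a camera call. They do not tell look-alikes from the thing itself.
- ctrl.search_frame(picture, target): "box" ([centre column, centre row, width, height] in pixels, round what is visible of it).
- ctrl.trace(picture, target): "mask" (384x512 bool, what is visible of it) and "box" ([centre column, centre row, width, height] in pixels, round what is visible of it).
The state is a dict: "clock": time; "qpos": joint angles; "joint_velocities": joint speeds; "joint_torque": joint torques, N m; "eef_pos": TCP position; "eef_rot": TCP orientation; "contact_force": force on the tool from outside, world axes, zero at the start; "ft_torque": the same for the moment, N m; "gripper_width": finger opening in mm; "finger_force": force on a finger pad.
Only numpy, scipy, OpenCV 4.12 (cv2) and the standard library are available. Lean on these libraries where they do the work, as an engineer would, in place of code of your own. Each camera call takes 0.05 s, during which the arm holds its last target. There are 200 camera calls.

## Working session

There is one attempt and no reset: what is moved stays moved. The work goes in short steps, Python scripts to look and compute and a tool call to move; the robot and the scene stay as the last step left them, time stands still between calls to the robot, and variables do not carry over. Pictures are saved under pics/ and viewed, at most 14 in all, crops included, and the job is handed in when it is done.

Besides the shell and the picture viewer there is one more tool, called after ">>>" in YAML: its name, and indented under it one key for each argument. move_arm: Moves the arm, as the interface text tells. Its arguments: {"type":"object","properties":{"rows":{"type":"array"},"squeeze":{"type":"number"}},"required":["rows"]}

```bash
mkdir -p pics; ls
cat > h.py <<'E'
import numpy as np, cv2
from cell import ctrl
def shot(n,save=None):
    p=ctrl.read_camera(n)
    if save: cv2.imwrite(f'pics/{save}.png',p['frame'][:,:,::-1])
    return p
def foc(p): return 192/np.tan(np.radians(p['fov_y'])/2)
def ray(p,uv):
    f=foc(p); d=np.array([(uv[0]-p['cx'])/f,(uv[1]-p['cy'])/f]); s=d.copy()
    for _ in range(30): s=d/(1+p['k1']*(s@s))
    T=np.array(p['world_from_camera']); return T[:3,3],T[:3,:3]@np.array([s[0],s[1],1])
def at_z(p,uv,z):
    o,d=ray(p,uv); return o+d*(z-o[2])/d[2]
def proj(p,X):
    T=np.array(p['world_from_camera']); c=T[:3,:3].T@(np.array(X,float)-T[:3,3]); s=c[:2]/c[2]
    return s*(1+p['k1']*(s@s))*foc(p)+np.array([p['cx'],p['cy']])
E
python3 - <<'E'
from h import *
np.set_printoptions(precision=3,suppress=True)
for n in ['top','side']:
    p=shot(n,n+'0'); print(n,p['fov_y'],p['cx'],p['cy'],p['k1'],np.array(p['world_from_camera']))
    for t in ['cyl1','drawer','sample_unit','mat','valve_box','lever_knob','key_mouth','tray','stylus','mouse','calculator','pen_cup','drawer_pull']:
        print(t,[(np.round(r['box']).astype(int).tolist(),round(r['confidence'],2)) for r in ctrl.search_frame(p,t)][:6])
s=ctrl.sense(); print(s)
E
```

```text
pics
top 51.927057453417454 257.8566563014422 191.47563048921523 0.012233261088818705 [[   0.024   -0.993    0.115  392.995]
 [  -1.      -0.026   -0.016  129.858]
 [   0.019   -0.115   -0.993 1319.823]
 [   0.       0.       0.       1.   ]]
cyl1 [([386, 222, 16, 24], 0.75), ([404, 188, 15, 26], 0.65)]
drawer [([305, 184, 77, 61], 0.79)]
sample_unit [([307, 150, 88, 135], 0.85), ([221, 221, 51, 31], 0.37)]
mat [([392, 206, 68, 81], 0.59)]
valve_box [([145, 187, 56, 64], 0.74), ([93, 257, 63, 64], 0.59)]
lever_knob [([148, 193, 29, 28], 0.66), ([93, 269, 27, 30], 0.5)]
key_mouth [([95, 257, 66, 63], 0.92), ([143, 186, 53, 59], 0.74)]
tray [([405, 188, 16, 26], 0.6), ([220, 220, 52, 32], 0.58)]
stylus [([221, 218, 30, 5], 0.56), ([144, 187, 55, 60], 0.55)]
mouse [([181, 269, 30, 35], 0.87), ([143, 187, 53, 56], 0.68), ([405, 190, 14, 24], 0.39)]
calculator [([227, 140, 21, 38], 0.69), ([219, 220, 54, 30], 0.55)]
pen_cup [([395, 143, 32, 30], 0.65), ([392, 206, 70, 83], 0.23)]
drawer_pull [([304, 187, 84, 58], 0.77)]
side 47.728552363277615 257.5311739629878 194.88309742036776 -0.07649
[... 721 characters left out ...]
, 0.6)]
mouse [([180, 187, 31, 16], 0.67)]
calculator [([308, 180, 42, 24], 0.86)]
pen_cup [([384, 306, 33, 46], 0.87), ([239, 139, 58, 54], 0.2)]
drawer_pull [([299, 245, 78, 82], 0.82)]
{'clock': 1.4, 'qpos': array([-1.357,  0.591,  0.048,  1.609, -0.033,  0.943, -0.034]), 'joint_velocities': array([-0.001,  0.001, -0.001,  0.001, -0.   ,  0.   , -0.   ]), 'joint_torque': array([  0.   , -54.864,   1.546, -19.852,   0.009,   0.002,  -0.   ]), 'eef_pos': array([218.961, 691.144, 404.676]), 'eef_rot': array([ 0.   ,  0.153,  0.988, -0.   ]), 'contact_force': array([-0.642,  0.451,  0.152]), 'ft_torque': array([-0.008, -0.015,  0.022]), 'finger_force': 0.0, 'gripper_width': 85.29438771097686}
```

```bash
python3 -c "
import cv2
for n in ['top','side']:
    cv2.imwrite(f'pics/{n}0b.png',cv2.resize(cv2.imread(f'pics/{n}0.png'),None,fx=1.5,fy=1.5,interpolation=cv2.INTER_CUBIC))"
```

```text
(no output)
```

View pics/top0b.png

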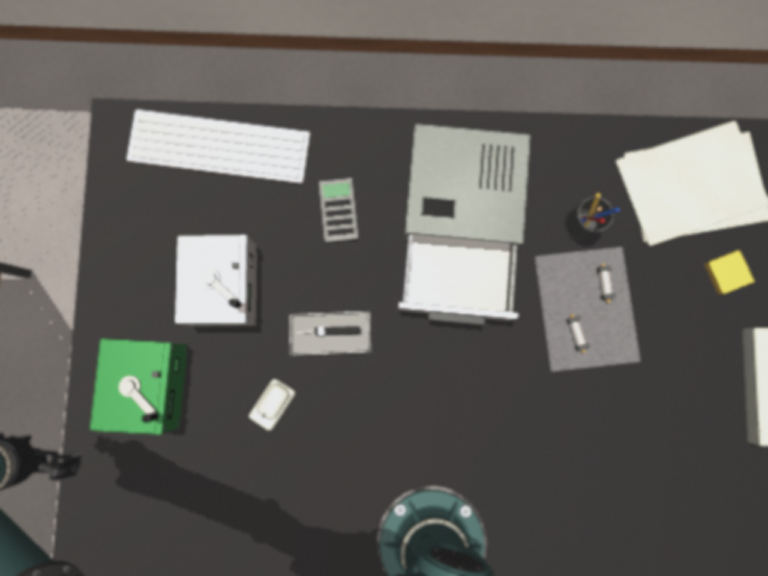

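View pics/side0b.png

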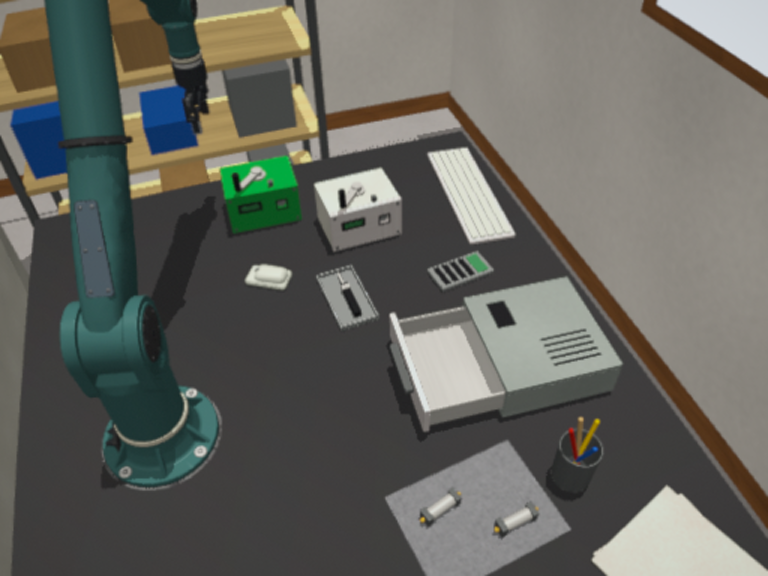

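```bash
cat >> h.py <<'E'
from scipy.optimize import minimize
def box3(x0,x1,y0,y1,z0,z1): return np.array([[x,y,z] for x in(x0,x1) for y in(y0,y1) for z in(z0,z1)],float)
def place(P,x,y,a):
    c,s=np.cos(a),np.sin(a); return P@np.array([[c,-s,0],[s,c,0],[0,0,1]]).T+[x,y,0]
def render(p,parts,S=4):
    m=np.zeros((384*S,512*S),np.uint8)
    for P in parts:
        q=np.array([proj(p,X) for X in P]); h=cv2.convexHull(((q+.5)*S*16).astype(np.int32))
        cv2.fillConvexPoly(m,h,255,shift=4)
    return cv2.resize(m,(512,384),interpolation=cv2.INTER_AREA)/255.
def fit(views,model,x0,step):
    """views: [(pic,mask)], model(params)->list of 3d point sets; maximise soft IoU"""
    def cost(v):
        c=0
        for p,m in views:
            r=render(p,model(v)); c+=1-np.minimum(r,m).sum()/np.maximum(r,m).sum()
        return c/len(views)
    x0=np.array(x0,float); sim=np.vstack([x0]+[x0+np.eye(len(x0))[i]*step[i] for i in range(len(x0))])
    r=minimize(cost,x0,method='Nelder-Mead',options=dict(initial_simplex=sim,xatol=.05,fatol=1e-5,maxiter=300)); return r.x,r.fun
def tr(p,t,near=None,d=25):
    L=ctrl.trace(p,t)
    if near is not None: L=[r for r in L if np.hypot(r['box'][0]-near[0],r['box'][1]-near[1])<d]
    return L[0] if L else None
E
cat > m1.py <<'E'
from h import *
np.set_printoptions(precision=2,suppress=True)
pt=shot('top'); ps=shot('side')
ov={n:p['frame'].copy() for n,p in(('t',pt),('s',ps))}
def both(t,nt,ns):
    v=[]
    for k,p,n in(('t',pt,nt),('s',ps,ns)):
        r=tr(p,t,n)
        if r is None: print('miss',t,k); continue
        m=r['mask']; ov[k][m]=ov[k][m]//2+np.array([100,0,0],np.uint8)
        v.append((p,m.astype(float)))
    return v
def rep(name,v,model,x0,step):
    for w in ([v]+([[v[0]],[v[1]]] if len(v)==2 else [])):
        x,f=fit(w,model,x0,step); print(name,x,round(f,3))
cyl=lambda v:[place(box3(-33,33,-12,12,0,25),*v),place(box3(-45,45,-4,4,9,17),*v)]
A=at_z(pt,(404,188.5),13);B=at_z(pt,(385.5,222),13)
rep('cylA',both('cyl1',(404,188),(344,347)),cyl,[A[0],A[1],.1],[8,8,.3])
rep('cylB',both('cyl1',(386,222),(294,339)),cyl,[B[0],B[1],-.3+.6],[8,8,.3])
C=at_z(pt,(312,122),86)
su=lambda v:[place(box3(-120,120,-125,125,0,86),*v[:3]),place(box3(-120-v[3],0,-117,117,12,70),*v[:3]),place(box3(-120-v[3],-108-v[3],-117,117,8,84),*v[:3]),place(box3(-138-v[3],-120-v[3],-60,60,53,67),*v[:3])]
rep('unit',both('sample_unit',(307,150),(337,237)),su,[C[0],C[1],0,140],[15,15,.1,15])
V=at_z(pt,(142,187),110)
rep('valve',both('valve_box',(145,187),(238,140)),lambda v:[place(box3(-70,70,-90,90,0,110),*v)],[V[0],V[1],1.57],[15,15,.1])
T=at_z(pt,(220,221),7)
rep('tray',both('tray',(220,221),(231,199)),lambda v:[place(box3(-88,88,-45,45,0,14),*v)],[T[0],T[1],1.57],[15,15,.1])
S=at_z(pt,(226,220),13)
rep('sty',both('stylus',(221,218),(235,200)),lambda v:[place(box3(-50,50,-9,9,4,22),*v),place(box3(50,90,-3,3,10,16),*v)],[S[0],S[1],1.57],[10,10,.1])
for n,p in(('t',pt),('s',ps)):
    for r in ctrl.trace(p,'lever_knob'): print(n,r['box'],r['confidence'],r['mask'].sum())
v=both('lever_knob',(150,193),(234,129))
for n,p in(('top',pt),('side',ps)):
  for t in('mouse','calculator','pen_cup'):
    r=tr(p,t)
    print(t,n,r and at_z(p,r['box'][:2],15))
cv2.imwrite('pics/ov.png',cv2.resize(np.vstack([ov['t'][100:300,80:430],ov['s'][80:380,120:470]])[:,:,::-1],None,fx=1.2,fy=1.2))
E
python3 m1.py
```

```text
cylA [ 569.13 -379.44    0.1 ] 0.258
cylA [ 568.03 -380.82    0.14] 0.23
cylA [ 568.92 -379.79    0.09] 0.283
cylB [ 454.44 -315.4     0.29] 0.267
cylB [ 454.11 -315.96    0.32] 0.283
cylB [ 455.48 -315.14    0.27] 0.242
unit [766.06 -56.95  -0.07 156.99] 0.029
unit [765.31 -56.42  -0.07 156.45] 0.03
unit [766.7  -57.87  -0.08 157.2 ] 0.025
valve [542.54 473.45   1.61] 0.037
valve [543.11 474.48   1.6 ] 0.027
valve [540.63 472.26   1.58] 0.038
tray [440.96 234.44   1.63] 0.179
tray [441.03 234.45   1.63] 0.157
tray [440.72 234.39   1.64] 0.2
sty [446.57 215.15   1.62] 0.214
sty [447.24 217.48   1.63] 0.21
sty [446.46 217.83   1.6 ] 0.202
t [93.3, 266.4, 29.7, 27.5] 0.71 273
t [149.1, 191.8, 27.6, 26.3] 0.67 232
s [233.3, 127.9, 17.2, 17.0] 0.42 150
mouse top [551.22 -45.12  15.  ]
calculator top [711.12 221.82  15.  ]
pen_cup top [ 716.6  -352.79   15.  ]
mouse side [279.87 342.79  15.  ]
calculator side [712.97 212.97  15.  ]
pen_cup side [ 728.58 -308.22   15.  ]
```

View pics/ov.png

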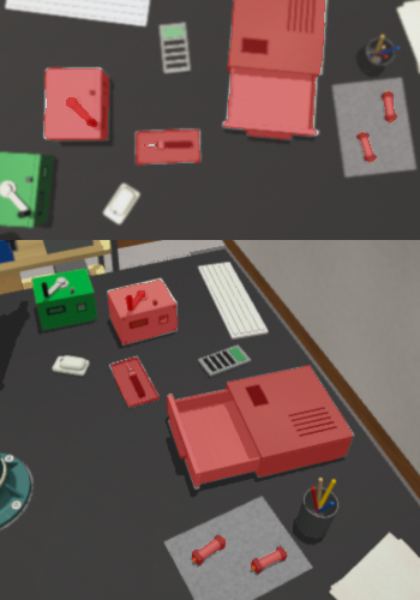

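```bash
cat >> h.py <<'E'
from scipy.spatial.transform import Rotation as Ro
def pose():
    s=ctrl.sense(); q=s['eef_rot']; return np.array(s['eef_pos']),Ro.from_quat([q[1],q[2],q[3],q[0]]),s
def down(a): # tool z down, tool y at world angle a
    y=np.array([np.cos(a),np.sin(a),0]); z=np.array([0,0,-1.]); return Ro.from_matrix(np.column_stack([np.cross(y,z),y,z]))
def plan(wps,pR=None):
    """wps: list of (xyz TCP, Rotation). prints turn (tool rotvec) then shift in tool axes after the turn"""
    p,R,s=pose()
    for t,Rt in wps:
        rv=(R.inv()*Rt).as_rotvec(); sh=Rt.inv().apply(np.array(t)-p)
        print('turn',np.round(rv,3),'rows',int(np.ceil(np.abs(rv).max()/.186)),'then shift',np.round(sh,1),'rows',round(np.abs(sh).max()/62.5,1))
        p,R=np.array(t,float),Rt
E
python3 - <<'E'
from h import *
R=down(np.pi/2+.12); print(pose()[0])
plan([((520,250,400),R),((568.5,-380,300),R),((568.5,-380,178),R)])
E
```

```text
[218.98075511 691.13943375 404.69686484]
turn [-0.     0.    -0.427] rows 3 then shift [-246.  -474.     4.7] rows 7.6
turn [0. 0. 0.] rows 0 then shift [  27.3 -631.3  100. ] rows 10.1
turn [0. 0. 0.] rows 0 then shift [  0.   0. 122.] rows 2.0
```

>>> move_arm:
  rows:
    - {"gripper":60,"travel":[0,0,0],"delta_rot":[0,0,-0.142]}
    - {"gripper":60,"travel":[0,0,0],"delta_rot":[0,0,-0.142]}
    - {"gripper":60,"travel":[0,0,0],"delta_rot":[0,0,-0.142]}
    - {"gripper":60,"travel":[-27,-52,0],"delta_rot":[0,0,0]}
    - {"gripper":60,"travel":[-27,-52,0],"delta_rot":[0,0,0]}
    - {"gripper":60,"travel":[-27,-52,0],"delta_rot":[0,0,0]}
    - {"gripper":60,"travel":[-27,-52,0],"delta_rot":[0,0,0]}
    - {"gripper":60,"travel":[-27,-52,0],"delta_rot":[0,0,0]}
    - {"gripper":60,"travel":[-27,-52,0],"delta_rot":[0,0,0]}
    - {"gripper":60,"travel":[-27,-52,0],"delta_rot":[0,0,0]}
    - {"gripper":60,"travel":[-27,-52,0],"delta_rot":[0,0,0]}
    - {"gripper":60,"travel":[-27,-52,0],"delta_rot":[0,0,0]}

```text
clock: 4.1
eef_pos: [516.9, 253.8, 405.1]
eef_rot: [0.0, -0.06, 0.998, 0.0]
contact_force: [0.3, 0.1, 0.3]
gripper_width: 60.2
finger_force: 0.0
```

>>> move_arm:
  rows:
    - {"gripper":60,"travel":[3,-57,0],"delta_rot":[0,0,0]}
    - {"gripper":60,"travel":[3,-57,0],"delta_rot":[0,0,0]}
    - {"gripper":60,"travel":[3,-57,0],"delta_rot":[0,0,0]}
    - {"gripper":60,"travel":[3,-57,0],"delta_rot":[0,0,0]}
    - {"gripper":60,"travel":[3,-57,0],"delta_rot":[0,0,0]}
    - {"gripper":60,"travel":[3,-57,0],"delta_rot":[0,0,0]}
    - {"gripper":60,"travel":[3,-57,0],"delta_rot":[0,0,0]}
    - {"gripper":60,"travel":[3,-57,0],"delta_rot":[0,0,0]}
    - {"gripper":60,"travel":[0,0,0],"delta_rot":[0,0,0]}

```text
clock: 5.22
eef_pos: [545.5, -206.6, 405.2]
eef_rot: [0.0, -0.055, 0.999, -0.002]
contact_force: [-0.6, 0.6, 0.3]
gripper_width: 59.8
finger_force: 0.0
```

Run:
```python
from h import *
R=down(np.pi/2+.12); p,_,s=pose(); print(p,s['clock'],s['gripper_width'])
pt=shot('top');
for r in ctrl.search_frame(pt,'cyl1'): print(r, at_z(pt,r['box'][:2],13))
plan([((568.5,-380,240),R),((568.5,-380,178),R)])
```

```text
[ 545.49560387 -206.63802031  405.15171085] 5.225 59.84431398501168
{'box': [144.0, 186.1, 53.6, 57.8], 'confidence': 0.64} [552.50236571 487.64521318  13.        ]
{'box': [386.2, 221.4, 16.7, 29.1], 'confidence': 0.5} [ 455.56009129 -319.71193462   13.        ]
turn [ 0.     0.    -0.003] rows 1 then shift [  -0.8 -180.6  164.7] rows 2.9
turn [0. 0. 0.] rows 0 then shift [ 0.  0. 62.] rows 1.0
```

>>> move_arm:
  rows:
    - {"gripper":60,"travel":[0,-45,30],"delta_rot":[0,0,0]}
    - {"gripper":60,"travel":[0,-45,30],"delta_rot":[0,0,0]}
    - {"gripper":60,"travel":[0,-45,40],"delta_rot":[0,0,0]}
    - {"gripper":60,"travel":[-1,-45,40],"delta_rot":[0,0,0]}
    - {"gripper":60,"travel":[0,0,0],"delta_rot":[0,0,0]}

```text
clock: 5.95
eef_pos: [567.3, -380.5, 260.7]
eef_rot: [-0.003, -0.058, 0.998, 0.001]
contact_force: [-0.3, 0.1, -0.0]
gripper_width: 60.3
finger_force: 0.0
```

```bash
cat > c.py <<'E'
from h import *
import sys
np.set_printoptions(precision=2,suppress=True)
cyl=lambda v:[place(box3(-33,33,-12,12,0,25),*v),place(box3(-45,45,-4,4,9,17),*v)]
for n in sys.argv[1:]:
    p=shot(n)
    for r in ctrl.trace(p,'cyl1'):
        A=at_z(p,r['box'][:2],13)
        if A[1]<150 and max(r['box'][2:])<50: print(n,r['box'],round(r['confidence'],2),fit([(p,r['mask'].astype(float))],cyl,[A[0],A[1],.1],[8,8,.3]))
E
python3 c.py side
python3 - <<'E'
from h import *
R=down(np.pi/2+.12); print(pose()[0])
plan([((568.5,-380,178),R)])
E
```

```text
side [293.5, 336.3, 24.7, 21.8] 0.62 (array([ 457.18, -315.2 ,    0.32]), np.float64(0.24674714741639714))
side [340.8, 347.8, 26.2, 21.1] 0.52 (array([ 563.81, -377.75,    0.25]), np.float64(0.3026211105661817))
[ 569.42323565 -376.88900854  264.04716581]
turn [ 0.002 -0.     0.001] rows 1 then shift [ 1.3 -3.  86. ] rows 1.4
```

>>> move_arm:
  rows:
    - {"gripper":60,"travel":[1,-2,43],"delta_rot":[0,0,0]}
    - {"gripper":60,"travel":[0,0,41],"delta_rot":[0,0,0]}
    - {"gripper":60,"travel":[0,0,0],"delta_rot":[0,0,0]}
    - {"gripper":10,"travel":[0,0,0],"delta_rot":[0,0,0]}
    - {"gripper":10,"travel":[0,0,0],"delta_rot":[0,0,0]}
    - {"gripper":10,"travel":[0,0,0],"delta_rot":[0,0,0]}
    - {"gripper":10,"travel":[0,0,0],"delta_rot":[0,0,0]}
    - {"gripper":10,"travel":[0,0,0],"delta_rot":[0,0,0]}
    - {"gripper":10,"travel":[0,0,0],"delta_rot":[0,0,0]}
  squeeze: 60

```text
clock: 7.18
eef_pos: [569.1, -381.1, 183.6]
eef_rot: [0.002, -0.06, 0.998, -0.001]
contact_force: [0.1, 1.5, 5.9]
gripper_width: 19.6
finger_force: 58.6
```

Run:
```python
from h import *
p,Rn,s=pose(); print(p,s['gripper_width'],s['finger_force'])
c,si=np.cos(-.07),np.sin(-.07)
def D(x,y): # drawer-local rel cabinet centre
    return 766+c*x-si*y,-57+si*x+c*y
R=down(np.pi/2-.07)
a=D(-197,-45);b=D(-197,45);print(a,b,D(-265,0),D(-120,0))
plan([((p[0],p[1],290),Rn),((a[0],a[1],290),R),((a[0],a[1],202),R)])
```

```text
[ 569.1076983  -381.13644301  183.5749526 ] 19.631909936187505 58.62732410430908
(np.float64(566.335024819915), np.float64(-88.11105408590362)) (np.float64(572.6298810802929), np.float64(1.6685359368915371)) (np.float64(501.6489849328809), np.float64(-38.46514545555382)) (np.float64(646.2938799696065), np.float64(-48.60685831949607))
turn [0. 0. 0.] rows 0 then shift [  -0.4   -0.2 -106.4] rows 1.7
turn [-0.002  0.004  0.19 ] rows 2 then shift [ 23.3 292.1   0. ] rows 4.7
turn [0. 0. 0.] rows 0 then shift [ 0.  0. 88.] rows 1.4
```

>>> move_arm:
  rows:
    - {"gripper":45,"travel":[0,0,0],"delta_rot":[0,0,0]}
    - {"gripper":45,"travel":[0,0,0],"delta_rot":[0,0,0]}
    - {"gripper":45,"travel":[0,0,6],"delta_rot":[0,0,0]}
    - {"gripper":45,"travel":[0,0,6],"delta_rot":[0,0,0]}
    - {"gripper":45,"travel":[0,0,0],"delta_rot":[0,0,0]}
    - {"gripper":10,"travel":[0,0,0],"delta_rot":[0,0,0]}
    - {"gripper":10,"travel":[0,0,0],"delta_rot":[0,0,0]}
    - {"gripper":10,"travel":[0,0,0],"delta_rot":[0,0,0]}
    - {"gripper":10,"travel":[0,0,0],"delta_rot":[0,0,0]}
    - {"gripper":10,"travel":[0,0,0],"delta_rot":[0,0,0]}

```text
clock: 8.43
eef_pos: [569.4, -382.7, 173.7]
eef_rot: [0.002, -0.059, 0.998, -0.002]
contact_force: [-3.7, 1.7, 27.3]
gripper_width: 20.1
finger_force: 65.5
```

>>> move_arm:
  rows:
    - {"gripper":10,"travel":[0,0,-15],"delta_rot":[0,0,0]}
    - {"gripper":10,"travel":[0,0,-50],"delta_rot":[0,0,0]}
    - {"gripper":10,"travel":[0,0,-50],"delta_rot":[0,0,0]}
    - {"gripper":10,"travel":[0,0,0],"delta_rot":[0,0,0.095]}
    - {"gripper":10,"travel":[0,0,0],"delta_rot":[0,0,0.095]}
    - {"gripper":10,"travel":[5,56,0],"delta_rot":[0,0,0]}
    - {"gripper":10,"travel":[5,56,0],"delta_rot":[0,0,0]}
    - {"gripper":10,"travel":[5,56,0],"delta_rot":[0,0,0]}
    - {"gripper":10,"travel":[5,56,0],"delta_rot":[0,0,0]}
    - {"gripper":10,"travel":[4,56,0],"delta_rot":[0,0,0]}
    - {"gripper":10,"travel":[0,0,0],"delta_rot":[0,0,0]}

```text
clock: 9.8
eef_pos: [563.7, -93.0, 282.6]
eef_rot: [-0.001, 0.03, 1.0, 0.002]
contact_force: [-0.2, -0.7, -0.9]
gripper_width: 19.9
finger_force: 59.0
```

```bash
cat > dr.py <<'E'
from h import *
c,si=np.cos(-.07),np.sin(-.07)
def D(x,y): return 766+c*x-si*y,-57+si*x+c*y
RD=down(np.pi/2-.07)
E
python3 - <<'E'
from dr import *
p,Rn,s=pose(); print(p,s['gripper_width'],s['finger_force'],s['clock'])
a=D(-197,-45)
plan([((a[0],a[1],290),RD),((a[0],a[1],202),RD)])
p=shot('side'); cv2.imwrite('pics/s1.png',cv2.resize(p['frame'][150:384,180:440,::-1],None,fx=2.5,fy=2.5))
E
```

```text
[563.71024376 -92.99589404 282.60270205] 19.872629068186992 59.029301404953 9.8
turn [ 0.004 -0.003  0.01 ] rows 1 then shift [-2.3  5.1 -7.4] rows 0.1
turn [0. 0. 0.] rows 0 then shift [ 0.  0. 88.] rows 1.4
```

View pics/s1.png

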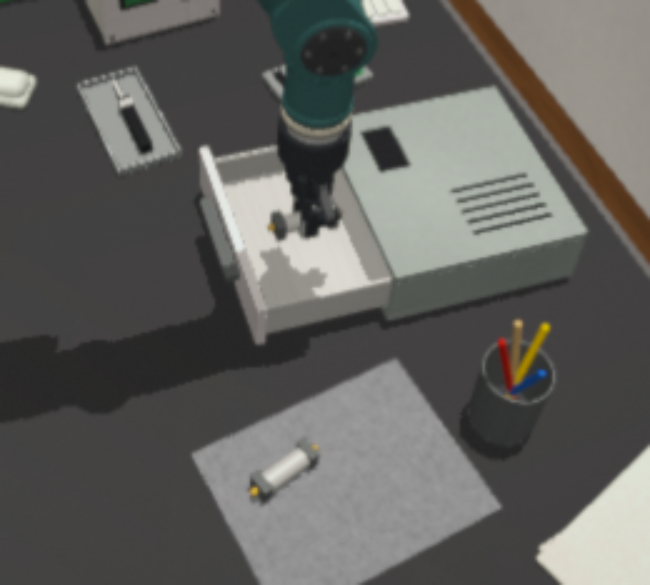

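The cylinder hangs level in the gripper above the drawer opening (crop 300,215); the second one lies on the mat (crop 285,468).

>>> move_arm:
  rows:
    - {"gripper":10,"travel":[-2,5,30],"delta_rot":[0,0,0]}
    - {"gripper":10,"travel":[0,0,35],"delta_rot":[0,0,0]}
    - {"gripper":10,"travel":[0,0,16],"delta_rot":[0,0,0]}
    - {"gripper":10,"travel":[0,0,0],"delta_rot":[0,0,0]}
    - {"gripper":10,"travel":[0,0,0],"delta_rot":[0,0,0]}

```text
clock: 10.48
eef_pos: [566.6, -95.8, 203.5]
eef_rot: [0.001, 0.036, 0.999, -0.0]
contact_force: [1.0, -0.2, -1.0]
gripper_width: 19.8
finger_force: 60.5
```

>>> move_arm:
  rows:
    - {"gripper":10,"travel":[0,0,3],"delta_rot":[0,0,0]}
    - {"gripper":10,"travel":[0,0,0],"delta_rot":[0,0,0]}
    - {"gripper":45,"travel":[0,0,0],"delta_rot":[0,0,0]}
    - {"gripper":45,"travel":[0,0,0],"delta_rot":[0,0,0]}
    - {"gripper":45,"travel":[0,0,0],"delta_rot":[0,0,0]}
    - {"gripper":45,"travel":[0,0,0],"delta_rot":[0,0,0]}
    - {"gripper":45,"travel":[0,0,-30],"delta_rot":[0,0,0]}
    - {"gripper":45,"travel":[0,0,-60],"delta_rot":[0,0,0]}
    - {"gripper":60,"travel":[0,0,0],"delta_rot":[0,0,0]}

```text
clock: 11.6
eef_pos: [568.0, -95.6, 293.8]
eef_rot: [0.005, 0.036, 0.999, -0.0]
contact_force: [-0.7, 0.3, -0.8]
gripper_width: 59.9
finger_force: 0.0
```

```bash
python3 c.py side top
python3 - <<'E'
from dr import *
R=down(np.pi/2+.3); print(pose()[0])
plan([((455,-316,290),R),((455,-316,176),R)])
E
```

```text
side [301.4, 257.9, 32.0, 14.8] 0.62 (array([574.1 , -79.21,  -0.09]), np.float64(0.2616143395940814))
side [293.2, 337.2, 26.1, 22.9] 0.52 (array([ 452.42, -315.58,    0.29]), np.float64(0.24834482252090606))
top [320.8, 191.9, 11.1, 16.6] 0.54 (array([542.75, -94.71,   0.08]), np.float64(0.4576516917771988))
[565.5003444  -94.90600304 288.71827725]
turn [ 0.001 -0.002 -0.371] rows 2 then shift [ 170.9 -178.6   -1.3] rows 2.9
turn [0. 0. 0.] rows 0 then shift [  0.   0. 114.] rows 1.8
```

>>> move_arm:
  rows:
    - {"gripper":60,"travel":[0,0,0],"delta_rot":[0,0,-0.186]}
    - {"gripper":60,"travel":[0,0,0],"delta_rot":[0,0,-0.186]}
    - {"gripper":60,"travel":[42,-44,0],"delta_rot":[0,0,0]}
    - {"gripper":60,"travel":[42,-44,0],"delta_rot":[0,0,0]}
    - {"gripper":60,"travel":[42,-44,0],"delta_rot":[0,0,0]}
    - {"gripper":60,"travel":[42,-44,0],"delta_rot":[0,0,0]}
    - {"gripper":60,"travel":[2,-2,30],"delta_rot":[0,0,0]}
    - {"gripper":60,"travel":[0,0,30],"delta_rot":[0,0,0]}
    - {"gripper":60,"travel":[0,0,0],"delta_rot":[0,0,0]}

```text
clock: 12.92
eef_pos: [455.1, -314.8, 226.6]
eef_rot: [-0.003, -0.15, 0.989, 0.003]
contact_force: [-0.5, 0.2, -0.0]
gripper_width: 59.9
finger_force: 0.0
```

```bash
python3 c.py side
python3 - <<'E'
from dr import *
R=down(np.pi/2+.3); print(pose()[0])
plan([((455,-316,176),R)])
E
```

```text
side [290.4, 342.9, 17.6, 20.1] 0.64 (array([ 442.23, -316.89,    0.46]), np.float64(0.38674747114656205))
[ 456.50472745 -315.20467828  229.08424394]
turn [ 0.002 -0.001  0.002] rows 1 then shift [ 1.7 -0.3 53.1] rows 0.8
```

>>> move_arm:
  rows:
    - {"gripper":60,"travel":[1,0,25],"delta_rot":[0,0,0]}
    - {"gripper":60,"travel":[0,0,25],"delta_rot":[0,0,0]}
    - {"gripper":60,"travel":[0,0,0],"delta_rot":[0,0,0]}
    - {"gripper":10,"travel":[0,0,0],"delta_rot":[0,0,0]}
    - {"gripper":10,"travel":[0,0,0],"delta_rot":[0,0,0]}
    - {"gripper":10,"travel":[0,0,0],"delta_rot":[0,0,0]}
    - {"gripper":10,"travel":[0,0,0],"delta_rot":[0,0,0]}
    - {"gripper":10,"travel":[0,0,0],"delta_rot":[0,0,0]}
    - {"gripper":10,"travel":[0,0,0],"delta_rot":[0,0,0]}

```text
clock: 14.15
eef_pos: [456.1, -316.0, 181.2]
eef_rot: [0.001, -0.15, 0.989, -0.001]
contact_force: [-0.0, -0.1, 4.8]
gripper_width: 19.8
finger_force: 58.5
```

Run:
```python
from dr import *
p,R,s=pose(); print(p,s['gripper_width'],s['contact_force'])
a=D(-197,45)
plan([((p[0],p[1],290),R),((a[0],a[1],290),RD),((a[0],a[1],200),RD)])
```

```text
[ 456.1436504  -316.02188373  181.2261206 ] 19.772808387914534 [-0.03037927 -0.14161294  4.75628449]
turn [0. 0. 0.] rows 0 then shift [  -0.2   -0.2 -108.8] rows 1.7
turn [-0.001  0.002  0.371] rows 2 then shift [-94.  325.1   0. ] rows 5.2
turn [0. 0. 0.] rows 0 then shift [ 0.  0. 90.] rows 1.4
```

>>> move_arm:
  rows:
    - {"gripper":10,"travel":[0,0,-10],"delta_rot":[0,0,0]}
    - {"gripper":10,"travel":[0,0,-50],"delta_rot":[0,0,0]}
    - {"gripper":10,"travel":[0,0,-50],"delta_rot":[0,0,0]}
    - {"gripper":10,"travel":[0,0,0],"delta_rot":[0,0,0.186]}
    - {"gripper":10,"travel":[0,0,0],"delta_rot":[0,0,0.186]}
    - {"gripper":10,"travel":[-16,54,0],"delta_rot":[0,0,0]}
    - {"gripper":10,"travel":[-16,54,0],"delta_rot":[0,0,0]}
    - {"gripper":10,"travel":[-16,54,0],"delta_rot":[0,0,0]}
    - {"gripper":10,"travel":[-16,54,0],"delta_rot":[0,0,0]}
    - {"gripper":10,"travel":[-15,54,0],"delta_rot":[0,0,0]}
    - {"gripper":10,"travel":[-15,55,0],"delta_rot":[0,0,0]}
    - {"gripper":10,"travel":[0,0,0],"delta_rot":[0,0,0]}

```text
clock: 15.65
eef_pos: [573.9, 8.7, 290.4]
eef_rot: [0.001, 0.03, 1.0, 0.002]
contact_force: [-0.9, 0.5, -2.0]
gripper_width: 19.7
finger_force: 59.1
```

```bash
python3 c.py side
python3 - <<'E'
from dr import *
p,R,s=pose(); print(p,s['gripper_width'],s['finger_force'])
a=D(-197,45)
plan([((a[0],a[1],290),RD),((a[0],a[1],202),RD)])
E
```

```text
side [282.9, 214.6, 9.6, 8.4] 0.62 (array([581.39,  97.59,   0.98]), np.float64(0.6498959056210964))
side [300.7, 258.4, 30.6, 16.2] 0.56 (array([572.64, -79.08,  -0.09]), np.float64(0.2897141770707903))
[572.20247907   2.66738748 290.13348062] 19.776686415589047 59.12413716316223
turn [ 0.    -0.     0.002] rows 1 then shift [-0.5 -1.   0.1] rows 0.0
turn [0. 0. 0.] rows 0 then shift [ 0.  0. 88.] rows 1.4
```

>>> move_arm:
  rows:
    - {"gripper":10,"travel":[0,0,40],"delta_rot":[0,0,0]}
    - {"gripper":10,"travel":[0,0,30],"delta_rot":[0,0,0]}
    - {"gripper":10,"travel":[0,0,14],"delta_rot":[0,0,0]}
    - {"gripper":10,"travel":[0,0,0],"delta_rot":[0,0,0]}
    - {"gripper":10,"travel":[0,0,2],"delta_rot":[0,0,0]}
    - {"gripper":10,"travel":[0,0,0],"delta_rot":[0,0,0]}
    - {"gripper":45,"travel":[0,0,0],"delta_rot":[0,0,0]}
    - {"gripper":45,"travel":[0,0,0],"delta_rot":[0,0,0]}
    - {"gripper":45,"travel":[0,0,0],"delta_rot":[0,0,0]}
    - {"gripper":45,"travel":[0,0,0],"delta_rot":[0,0,0]}
    - {"gripper":45,"travel":[0,0,-30],"delta_rot":[0,0,0]}
    - {"gripper":45,"travel":[0,0,-60],"delta_rot":[0,0,0]}

```text
clock: 17.25
eef_pos: [571.5, 1.9, 292.6]
eef_rot: [-0.003, 0.035, 0.999, -0.0]
contact_force: [0.4, 0.7, 0.1]
gripper_width: 45.0
finger_force: 0.0
```

Run:
```python
from dr import *
a=D(-295-34,0);b=D(-150-11,0);print(a,b)
plan([((a[0],a[1],290),RD),((a[0],a[1],222),RD),((b[0],b[1],222),RD)])
```

```text
(np.float64(437.805720916671), np.float64(-33.98880322595172)) (np.float64(605.394288959222), np.float64(-45.73920157865722))
turn [-0.001 -0.006 -0.001] rows 1 then shift [130.9 -45.1   2.6] rows 2.1
turn [0. 0. 0.] rows 0 then shift [ 0.  0. 68.] rows 1.1
turn [0. 0. 0.] rows 0 then shift [-168.    0.    0.] rows 2.7
```

>>> move_arm:
  rows:
    - {"gripper":0,"travel":[44,-15,0],"delta_rot":[0,0,0]}
    - {"gripper":0,"travel":[44,-15,0],"delta_rot":[0,0,0]}
    - {"gripper":0,"travel":[43,-15,0],"delta_rot":[0,0,0]}
    - {"gripper":0,"travel":[0,0,0],"delta_rot":[0,0,0]}
    - {"gripper":0,"travel":[0,0,0],"delta_rot":[0,0,0]}

```text
clock: 17.88
eef_pos: [439.3, -33.9, 294.0]
eef_rot: [0.001, 0.035, 0.999, 0.0]
contact_force: [0.8, 0.6, 0.2]
gripper_width: 0.3
finger_force: 0.0
```

```bash
python3 c.py side top
python3 - <<'E'
from dr import *
print(pose()[0])
a=D(-295-34,0);b=D(-150-11,0);print(a,b)
plan([((a[0],a[1],222),RD),((b[0],b[1],222),RD)])
p=shot('top'); q=shot('side')
f=lambda im:cv2.resize(im,None,fx=2.2,fy=2.2)
cv2.imwrite('pics/s2.png',np.vstack([f(p['frame'][80:210,250:430,::-1]),f(q['frame'][180:300,240:420,::-1])]))
E
```

```text
side [291.9, 233.3, 21.1, 7.7] 0.7 (array([579.26,  20.31,  -0.04]), np.float64(0.3051624056557365))
top [292.8, 183.9, 9.5, 28.1] 0.6 (array([574.63,   2.61,  -0.05]), np.float64(0.19756121545874716))
[439.91544293 -33.56611802 293.75495053]
(np.float64(437.805720916671), np.float64(-33.98880322595172)) (np.float64(605.394288959222), np.float64(-45.73920157865722))
turn [0.    0.002 0.   ] rows 1 then shift [ 2.1 -0.6 71.8] rows 1.1
turn [0. 0. 0.] rows 0 then shift [-168.    0.    0.] rows 2.7
```

View pics/s2.png

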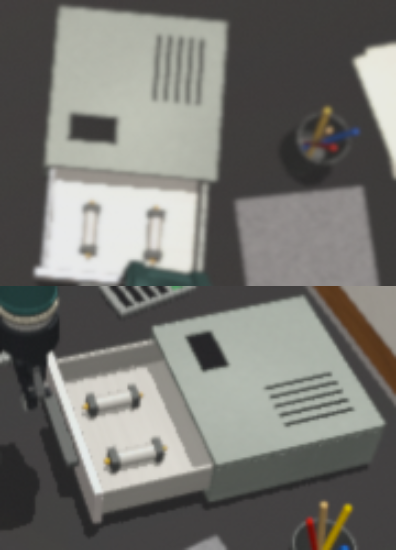

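Both cylinders lie flat in the drawer (crop 90,230 and 155,235), mat empty. Push it shut.

>>> move_arm:
  rows:
    - {"gripper":0,"travel":[2,0,36],"delta_rot":[0,0,0]}
    - {"gripper":0,"travel":[0,0,36],"delta_rot":[0,0,0]}
    - {"gripper":0,"travel":[0,0,0],"delta_rot":[0,0,0]}
    - {"gripper":0,"travel":[-15,0,0],"delta_rot":[0,0,0]}
    - {"gripper":0,"travel":[-20,0,0],"delta_rot":[0,0,0]}
    - {"gripper":0,"travel":[-20,0,0],"delta_rot":[0,0,0]}
    - {"gripper":0,"travel":[-20,0,0],"delta_rot":[0,0,0]}
    - {"gripper":0,"travel":[-20,0,0],"delta_rot":[0,0,0]}
    - {"gripper":0,"travel":[-20,0,0],"delta_rot":[0,0,0]}
    - {"gripper":0,"travel":[-20,0,0],"delta_rot":[0,0,0]}
    - {"gripper":0,"travel":[-15,0,0],"delta_rot":[0,0,0]}
    - {"gripper":0,"travel":[0,0,0],"delta_rot":[0,0,0]}

```text
clock: 19.68
eef_pos: [588.5, -44.4, 223.1]
eef_rot: [0.003, 0.035, 0.999, -0.0]
contact_force: [0.7, 0.4, 0.5]
gripper_width: -0.0
finger_force: 0.0
```

>>> move_arm:
  rows:
    - {"gripper":0,"travel":[-6,0,0],"delta_rot":[0,0,0]}
    - {"gripper":0,"travel":[-6,0,0],"delta_rot":[0,0,0]}
    - {"gripper":0,"travel":[0,0,0],"delta_rot":[0,0,0]}

```text
clock: 20.05
eef_pos: [598.6, -45.3, 221.8]
eef_rot: [0.001, 0.035, 0.999, -0.0]
contact_force: [-0.0, -0.8, -0.4]
gripper_width: 0.0
finger_force: 0.0
```

>>> move_arm:
  rows:
    - {"gripper":0,"travel":[-5,0,0],"delta_rot":[0,0,0]}
    - {"gripper":0,"travel":[-4,0,0],"delta_rot":[0,0,0]}
    - {"gripper":0,"travel":[0,0,0],"delta_rot":[0,0,0]}
    - {"gripper":0,"travel":[0,0,0],"delta_rot":[0,0,0]}

```text
clock: 20.55
eef_pos: [607.4, -45.9, 221.7]
eef_rot: [0.0, 0.035, 0.999, -0.0]
contact_force: [-0.5, 0.5, -1.0]
gripper_width: 0.0
finger_force: 0.2
```

Run:
```python
from dr import *
p=shot('side');print(pose()[0],pose()[2]['contact_force'])
cv2.imwrite('pics/s3.png',cv2.resize(p['frame'][160:320,240:440,::-1],None,fx=3,fy=3,interpolation=cv2.INTER_CUBIC))
```

```text
[607.41624924 -45.89510951 221.7639198 ] [-0.62832781 -0.42226307 -0.4769259 ]
```

View pics/s3.png

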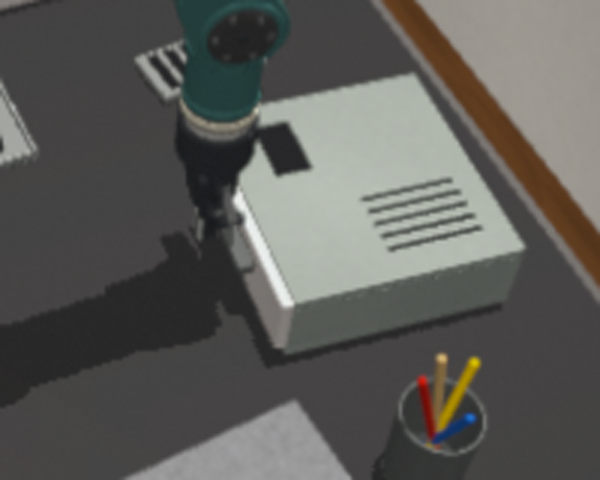

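The drawer is nearly flush with the cabinet, only the front panel standing proud (crop 265,250). I'll keep pushing until force appears.

>>> move_arm:
  rows:
    - {"gripper":0,"travel":[-4,0,0],"delta_rot":[0,0,0]}
    - {"gripper":0,"travel":[-4,0,0],"delta_rot":[0,0,0]}
    - {"gripper":0,"travel":[0,0,0],"delta_rot":[0,0,0]}

```text
clock: 20.98
eef_pos: [610.2, -46.2, 220.8]
eef_rot: [-0.008, 0.035, 0.999, 0.001]
contact_force: [-10.9, 2.2, 7.9]
gripper_width: 0.3
finger_force: 5.6
```

>>> move_arm:
  rows:
    - {"gripper":0,"travel":[-2,0,0],"delta_rot":[0,0,0]}
    - {"gripper":0,"travel":[0,0,0],"delta_rot":[0,0,0]}
    - {"gripper":0,"travel":[30,0,0],"delta_rot":[0,0,0]}
    - {"gripper":0,"travel":[20,0,-40],"delta_rot":[0,0,0]}
    - {"gripper":0,"travel":[0,0,-60],"delta_rot":[0,0,0]}
    - {"gripper":0,"travel":[0,0,-60],"delta_rot":[0,0,0]}
    - {"gripper":0,"travel":[0,0,0],"delta_rot":[0,0,0]}

```text
clock: 21.85
eef_pos: [569.6, -43.5, 387.2]
eef_rot: [0.007, 0.036, 0.999, 0.0]
contact_force: [-0.2, 0.2, -0.0]
gripper_width: 0.2
finger_force: 0.0
```

Run:
```python
from dr import *
from m1 import both,rep,pt,ps
np.set_printoptions(precision=2,suppress=True)
print(pose()[0],pose()[2]['contact_force'])
su=lambda v:[place(box3(-120,120,-125,125,0,86),*v[:3]),place(box3(-132-v[3],-120-v[3],-117,117,8,84),*v[:3]),place(box3(-150-v[3],-132-v[3],-60,60,53,67),*v[:3])]
rep('unit',both('sample_unit',(307,130),(347,237)),su,[766,-57,-.07,8],[5,5,.05,10])
th=lambda a:[[np.vstack([[542.5+80*np.cos(a)+9*np.cos(t),473.5+80*np.sin(a)+9*np.sin(t),z] for t in np.arange(0,6.3,.5) for z in(120,168)])]][0]
def lev(v):
    a=v[0]; arm=place(box3(0,80,-8,8,118,126),542.5,473.5,a); return th(a)+[arm]
vt=both('lever_knob',(149,192),(233,128))
for w in vt:
    for a0 in(-2.2,): print('lever',fit([w],lev,[a0],[.3]))
# dark knob pixels
for k,p,(c0,c1,r0,r1) in(('t',pt,(120,172,160,212)),('s',ps,(205,265,108,150))):
    g=p['frame'].max(2)[r0:r1,c0:c1]; print(k); 
    m=(g<60).astype(np.uint8); n,l,st,ce=cv2.connectedComponentsWithStats(m)
    for i in range(1,n):
        if 8<st[i,4]<200: print(ce[i]+[c0,r0],st[i])
f=lambda im:cv2.resize(im,None,fx=5,fy=5,interpolation=cv2.INTER_CUBIC)
cv2.imwrite('pics/k.png',np.hstack([f(pt['frame'][150:225,110:180,::-1]),f(ps['frame'][105:180,205:275,::-1])]))
```

```text
miss cyl1 t
miss cyl1 sTraceback (most recent call last):
  File "<stdin>", line 2, in <module>
  File "m1.py", line 18, in <module>
    rep('cylA',both('cyl1',(404,188),(344,347)),cyl,[A[0],A[1],.1],[8,8,.3])
    ~~~^^^^^^^^^^^^^^^^^^^^^^^^^^^^^^^^^^^^^^^^^^^^^^^^^^^^^^^^^^^^^^^^^^^^^
  File "m1.py", line 15, in rep
    x,f=fit(w,model,x0,step); print(name,x,round(f,3))
        ~~~^^^^^^^^^^^^^^^^^
  File "h.py", line 35, in fit
    r=minimize(cost,x0,method='Nelder-Mead',options=dict(initial_simplex=sim,xatol=.05,fatol=1e-5,maxiter=300)); return r.x,r.fun
    res = _minimize_neldermead(fun, x0, args, callback, bounds=bounds,
                               **options)
    fsim[k] = func(sim[k])
              ~~~~^^^^^^^^
    fx = function(np.copy(x), *(wrapper_args + args))
  File "h.py", line 33, in cost
    return c/len(views)
           ~^~~~~~~~~~~
ZeroDivisionError: division by zero
```

```bash
sed '/^cyl=/,$d' m1.py > m2.py
python3 - <<'E'
from dr import *
from m2 import both,rep,pt,ps
su=lambda v:[place(box3(-120,120,-125,125,0,86),*v[:3]),place(box3(-132-v[3],-120-v[3],-117,117,8,84),*v[:3]),place(box3(-150-v[3],-132-v[3],-60,60,53,67),*v[:3])]
rep('unit',both('sample_unit',(307,130),(347,237)),su,[766,-57,-.07,8],[5,5,.05,10])
def lev(v):
    a=v[0]; kx,ky=542.5+80*np.cos(a),473.5+80*np.sin(a)
    kn=np.array([[kx+9*np.cos(t),ky+9*np.sin(t),z] for t in np.arange(0,6.3,.5) for z in(120,168)])
    return [kn,place(box3(0,80,-8,8,118,126),542.5,473.5,a)]
for w in both('lever_knob',(149,192),(233,128)): print('lever',fit([w],lev,[-2.2],[.3]))
for k,p,(c0,c1,r0,r1) in(('t',pt,(120,172,160,212)),('s',ps,(205,265,108,150))):
    m=(p['frame'].max(2)[r0:r1,c0:c1]<60).astype(np.uint8); n,l,st,ce=cv2.connectedComponentsWithStats(m)
    for i in range(1,n):
        if 8<st[i,4]<300: print(k,ce[i]+[c0,r0],st[i])
f=lambda im:cv2.resize(im,None,fx=5,fy=5,interpolation=cv2.INTER_CUBIC)
cv2.imwrite('pics/k.png',np.hstack([f(pt['frame'][150:225,110:180,::-1]),f(ps['frame'][105:180,205:275,::-1])]))
E
```

```text
unit [766.54 -57.15  -0.06  -3.74] 0.117
unit [765.9  -55.73  -0.07 -12.5 ] 0.195
unit [767.55 -59.35  -0.06  -0.85] 0.024
miss lever_knob s
lever (array([-2.31]), np.float64(0.27305829596412556))
t [171.  204.5] [51 38  1 14 14]
s [227.9 132.4] [22 19  3 11 30]
s [210.38 147.77] [ 4 38  4  4 13]
s [241.1 147.2] [34 38  4  4 10]
```

View pics/k.png

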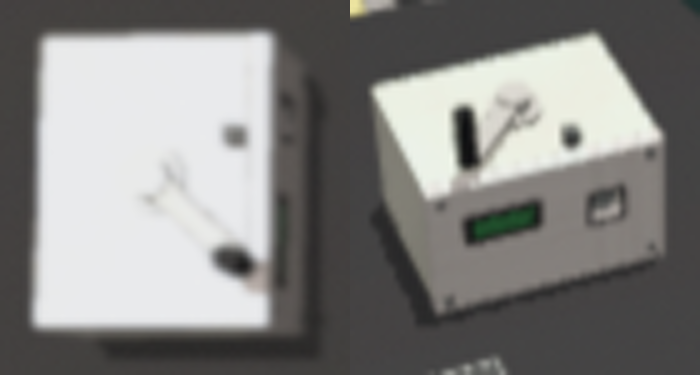

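```bash
cat > lv.py <<'E'
from dr import *
H=np.array([542.5,473.5])
def lp(phi,off,z,a0): # TCP trailing knob by off along tangent at lever angle phi
    a=a0+phi; r=np.array([np.cos(a),np.sin(a)]); t=np.array([-r[1],r[0]])
    xy=H+80*r-off*t; ang=np.arctan2(t[1],t[0]) # tool -x along t
    return (xy[0],xy[1],z),down(ang+np.pi/2)
E
python3 - <<'E'
from lv import *
pt=shot('top');ps=shot('side')
for z in(140,144,150): 
    a=at_z(pt,(156.8,202),z);b=at_z(ps,(228,132.4),z);print(z,a,b,np.arctan2(*(a[:2]-H)[::-1]),np.arctan2(*(b[:2]-H)[::-1]),np.hypot(*(a[:2]-H)),np.hypot(*(b[:2]-H)))
o,d=ray(ps,(256.2,146)); print('key',o+d*(62-o[2])/d[2])
a0=-2.31
w=[lp(0,38,400,a0),lp(0,38,311,a0),lp(0,22,311,a0),lp(.2,20,311,a0)]; print(w[0][0])
plan(w)
E
```

```text
140 [490.18662978 412.20022539 140.        ] [492.10214927 414.64045946 140.        ] -2.2772623031765002 -2.2789014817912348 80.58753669658896 77.48799178917974
144 [489.8571165  411.24299061 144.        ] [490.94470355 409.58043113 144.        ] -2.2727150175126773 -2.249527607037099 81.5304139673624 82.11978979905666
150 [489.36284659 409.80713842 150.        ] [489.20853496 401.99038865 150.        ] -2.2660881516065676 -2.2112408524701195 82.9478009857739 89.18298470798516
key [590.42638557 400.27173597  62.        ]
(np.float64(460.5218285861753), np.float64(439.9801639078357), 400)
turn [-0.    -0.001  0.668] rows 4 then shift [404.3 285.1 -18.8] rows 6.5
turn [0. 0. 0.] rows 0 then shift [ 0.  0. 89.] rows 1.4
turn [0. 0. 0.] rows 0 then shift [-16.  -0.   0.] rows 0.3
turn [ 0.   0.  -0.2] rows 2 then shift [-17.5  -6.    0. ] rows 0.3
```

>>> move_arm:
  rows:
    - {"gripper":0,"travel":[0,0,-5],"delta_rot":[0,0,0.158]}
    - {"gripper":0,"travel":[0,0,-5],"delta_rot":[0,0,0.158]}
    - {"gripper":0,"travel":[0,0,-5],"delta_rot":[0,0,0.158]}
    - {"gripper":0,"travel":[0,0,-4],"delta_rot":[0,0,0.158]}
    - {"gripper":0,"travel":[46,33,0],"delta_rot":[0,0,0]}
    - {"gripper":0,"travel":[46,33,0],"delta_rot":[0,0,0]}
    - {"gripper":0,"travel":[46,33,0],"delta_rot":[0,0,0]}
    - {"gripper":0,"travel":[46,33,0],"delta_rot":[0,0,0]}
    - {"gripper":0,"travel":[46,33,0],"delta_rot":[0,0,0]}
    - {"gripper":0,"travel":[46,33,0],"delta_rot":[0,0,0]}
    - {"gripper":0,"travel":[46,33,0],"delta_rot":[0,0,0]}
    - {"gripper":0,"travel":[46,33,0],"delta_rot":[0,0,0]}

```text
clock: 23.95
eef_pos: [456.5, 398.0, 400.7]
eef_rot: [0.0, 0.344, 0.939, 0.0]
contact_force: [-0.5, 0.6, -0.5]
gripper_width: -0.2
finger_force: 0.0
```

Run:
```python
from lv import *
a0=-2.275; print(pose()[0])
plan([lp(0,38,400,a0),lp(0,38,311,a0),lp(0,22,311,a0)])
```

```text
[456.458928   398.03105509 400.69553258]
turn [0.    0.    0.001] rows 1 then shift [21.3 33.2  0.7] rows 0.5
turn [0. 0. 0.] rows 0 then shift [ 0.  0. 89.] rows 1.4
turn [0. 0. 0.] rows 0 then shift [-16.  -0.   0.] rows 0.3
```

>>> move_arm:
  rows:
    - {"gripper":0,"travel":[20,32,0],"delta_rot":[0,0,0]}
    - {"gripper":0,"travel":[0,0,0],"delta_rot":[0,0,0]}
    - {"gripper":0,"travel":[0,0,0],"delta_rot":[0,0,0]}

```text
clock: 24.32
eef_pos: [462.7, 432.6, 400.3]
eef_rot: [0.0, 0.345, 0.939, -0.001]
contact_force: [1.0, 1.4, 0.9]
gripper_width: 0.4
finger_force: 0.0
```

Run:
```python
from lv import *
a0=-2.275; print(pose()[0],pose()[2]['qpos'])
plan([lp(0,36,400,a0),lp(0,36,311,a0),lp(0,24,311,a0)])
```

```text
[462.67633584 432.61346121 400.34746924] [-1.05928016  0.4989738   0.33611287  1.83848013 -0.21212739  0.84063396
  0.24850798]
turn [-0.001  0.001  0.001] rows 1 then shift [1.6 2.8 0.3] rows 0.0
turn [0. 0. 0.] rows 0 then shift [ 0.  0. 89.] rows 1.4
turn [0. 0. 0.] rows 0 then shift [-12.   0.   0.] rows 0.2
```

>>> move_arm:
  rows:
    - {"gripper":0,"travel":[1,2,45],"delta_rot":[0,0,0]}
    - {"gripper":0,"travel":[0,0,44],"delta_rot":[0,0,0]}
    - {"gripper":0,"travel":[0,0,0],"delta_rot":[0,0,0]}
    - {"gripper":0,"travel":[-12,0,0],"delta_rot":[0,0,0]}
    - {"gripper":0,"travel":[-12.2,-2.5,0],"delta_rot":[0,0,-0.15]}
    - {"gripper":0,"travel":[-12.2,-2.5,0],"delta_rot":[0,0,-0.15]}
    - {"gripper":0,"travel":[-12.2,-2.5,0],"delta_rot":[0,0,-0.15]}
    - {"gripper":0,"travel":[0,0,0],"delta_rot":[0,0,0]}

```text
clock: 25.32
eef_pos: [501.3, 401.0, 314.2]
eef_rot: [0.001, 0.129, 0.992, 0.001]
contact_force: [-1.6, 0.5, 0.6]
gripper_width: 0.3
finger_force: 0.7
```

Run:
```python
from lv import *
a0=-2.275; print(pose()[0],pose()[2]['contact_force'])
plan([lp(.45,22,311,a0),lp(1.0,20,311,a0)])
p=shot('side'); cv2.imwrite('pics/k2.png',cv2.resize(p['frame'][70:190,180:310,::-1],None,fx=4,fy=4,interpolation=cv2.INTER_CUBIC))
```

```text
[501.30002565 400.96116042 314.19973793] [-1.59701905  0.49127086  0.57972025]
turn [ 0.003  0.002 -0.004] rows 1 then shift [0.4 0.6 3.2] rows 0.1
turn [ 0.    0.   -0.55] rows 3 then shift [-40.6 -23.3   0. ] rows 0.6
```

View pics/k2.png

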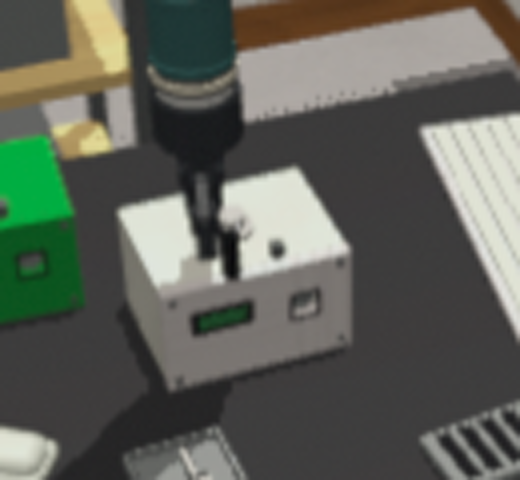

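The fingers push the knob from behind as planned (knob at crop 230,250).

>>> move_arm:
  rows:
    - {"gripper":0,"travel":[-12.2,-2.5,0],"delta_rot":[0,0,-0.15]}
    - {"gripper":0,"travel":[-12.2,-2.5,0],"delta_rot":[0,0,-0.15]}
    - {"gripper":0,"travel":[-12.2,-2.5,0],"delta_rot":[0,0,-0.15]}
    - {"gripper":0,"travel":[-12.2,-2.5,0],"delta_rot":[0,0,-0.15]}
    - {"gripper":0,"travel":[-3,0,0],"delta_rot":[0,0,0]}
    - {"gripper":0,"travel":[0,0,0],"delta_rot":[0,0,0]}

```text
clock: 26.12
eef_pos: [547.7, 391.7, 312.1]
eef_rot: [-0.003, -0.171, 0.985, -0.001]
contact_force: [-6.3, -3.3, 3.6]
gripper_width: -0.2
finger_force: 3.5
```

Run:
```python
from lv import *
a0=-2.275; print(pose()[0],pose()[2]['contact_force'])
plan([lp(1.05,20,311,a0)])
```

```text
[547.74542764 391.65484136 312.10615167] [-6.32382909 -3.3068285   3.61158046]
turn [-0.002 -0.007 -0.002] rows 1 then shift [-2.8 -1.2  1.1] rows 0.0
```

>>> move_arm:
  rows:
    - {"gripper":0,"travel":[3,0,0],"delta_rot":[0,0,0]}
    - {"gripper":0,"travel":[11.8,4.2,0],"delta_rot":[0,0,0.15]}
    - {"gripper":0,"travel":[11.8,4.2,0],"delta_rot":[0,0,0.15]}
    - {"gripper":0,"travel":[11.8,4.2,0],"delta_rot":[0,0,0.15]}
    - {"gripper":0,"travel":[11.8,4.2,0],"delta_rot":[0,0,0.15]}
    - {"gripper":0,"travel":[11.8,4.2,0],"delta_rot":[0,0,0.15]}
    - {"gripper":0,"travel":[11.8,4.2,0],"delta_rot":[0,0,0.15]}
    - {"gripper":0,"travel":[11.8,4.2,0],"delta_rot":[0,0,0.15]}
    - {"gripper":0,"travel":[14,0,0],"delta_rot":[0,0,0]}
    - {"gripper":0,"travel":[0,0,0],"delta_rot":[0,0,0]}
    - {"gripper":0,"travel":[0,0,0],"delta_rot":[0,0,0]}
    - {"gripper":0,"travel":[0,0,0],"delta_rot":[0,0,0]}

```text
clock: 27.62
eef_pos: [461.5, 435.7, 311.9]
eef_rot: [0.0, 0.345, 0.939, 0.0]
contact_force: [-0.7, -1.4, -0.3]
gripper_width: -0.1
finger_force: 0.0
```

Run:
```python
from lv import *
a0=-2.275; print(pose()[0],pose()[2]['contact_force'])
plan([lp(0,22,311,a0)])
ps=shot('side'); p=ps['frame']; c0,c1,r0,r1=205,275,108,150
m=(p.max(2)[r0:r1,c0:c1]<60).astype(np.uint8); n,l,st,ce=cv2.connectedComponentsWithStats(m)
for i in range(1,n):
    if 8<st[i,4]<800: print(ce[i]+[c0,r0],st[i])
cv2.imwrite('pics/k3.png',cv2.resize(p[90:180,190:300,::-1],None,fx=4,fy=4,interpolation=cv2.INTER_CUBIC))
```

```text
[461.45799372 435.71106263 311.85144904] [-0.73048373 -1.3732365  -0.29215827]
turn [0.    0.001 0.   ] rows 1 then shift [-15.3   1.3   0.9] rows 0.2
[215.78776978 116.10071942] [  0   0  22  23 278]
[227.9 132.4] [22 19  3 11 30]
[210.38461538 147.76923077] [ 4 38  4  4 13]
[236.5862069 147.5862069] [23 38 15  4 29]
```

View pics/k3.png

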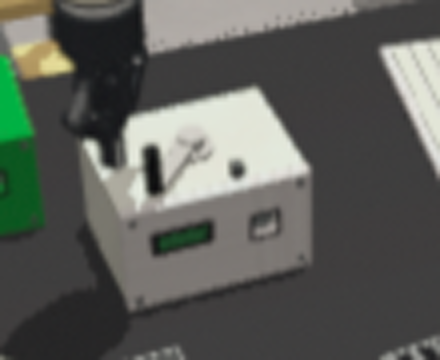

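The knob is back at exactly its rest pixel (227.9, 132.4). Second swing.

>>> move_arm:
  rows:
    - {"gripper":0,"travel":[-15,1,1],"delta_rot":[0,0,0]}
    - {"gripper":0,"travel":[-12.2,-2.5,0],"delta_rot":[0,0,-0.15]}
    - {"gripper":0,"travel":[-12.2,-2.5,0],"delta_rot":[0,0,-0.15]}
    - {"gripper":0,"travel":[-12.2,-2.5,0],"delta_rot":[0,0,-0.15]}
    - {"gripper":0,"travel":[-12.2,-2.5,0],"delta_rot":[0,0,-0.15]}
    - {"gripper":0,"travel":[-12.2,-2.5,0],"delta_rot":[0,0,-0.15]}
    - {"gripper":0,"travel":[-12.2,-2.5,0],"delta_rot":[0,0,-0.15]}
    - {"gripper":0,"travel":[-12.2,-2.5,0],"delta_rot":[0,0,-0.15]}
    - {"gripper":0,"travel":[-4,0,0],"delta_rot":[0,0,0]}
    - {"gripper":0,"travel":[0,0,0],"delta_rot":[0,0,0]}

```text
clock: 28.92
eef_pos: [549.3, 390.0, 309.8]
eef_rot: [-0.005, -0.172, 0.985, -0.002]
contact_force: [-8.3, -3.7, 5.7]
gripper_width: 0.2
finger_force: 4.5
```

>>> move_arm:
  rows:
    - {"gripper":0,"travel":[4,0,0],"delta_rot":[0,0,0]}
    - {"gripper":0,"travel":[11.8,4.2,0],"delta_rot":[0,0,0.15]}
    - {"gripper":0,"travel":[11.8,4.2,0],"delta_rot":[0,0,0.15]}
    - {"gripper":0,"travel":[11.8,4.2,0],"delta_rot":[0,0,0.15]}
    - {"gripper":0,"travel":[11.8,4.2,0],"delta_rot":[0,0,0.15]}
    - {"gripper":0,"travel":[11.8,4.2,0],"delta_rot":[0,0,0.15]}
    - {"gripper":0,"travel":[11.8,4.2,0],"delta_rot":[0,0,0.15]}
    - {"gripper":0,"travel":[11.8,4.2,0],"delta_rot":[0,0,0.15]}
    - {"gripper":0,"travel":[14,0,0],"delta_rot":[0,0,0]}
    - {"gripper":0,"travel":[0,0,0],"delta_rot":[0,0,0]}
    - {"gripper":0,"travel":[0,0,-50],"delta_rot":[0,0,0]}
    - {"gripper":40,"travel":[0,0,-40],"delta_rot":[0,0,0]}

```text
clock: 30.42
eef_pos: [462.3, 435.1, 402.0]
eef_rot: [0.001, 0.344, 0.939, 0.0]
contact_force: [1.2, 0.8, -0.0]
gripper_width: 17.1
finger_force: 0.0
```

Run:
```python
from lv import *
from m2 import both,rep,pt,ps
rep('sty',both('stylus',(221,218),(235,200)),lambda v:[place(box3(-50,50,-9,9,4,22),*v),place(box3(50,90,-3,3,10,16),*v)],[447,217,1.62],[10,10,.1])
print(pose()[0])
R=down(.045)
plan([((447,217,270),R),((447,217,180),R)])
```

```text
sty [446.97 216.54   1.64] 0.348
sty [446.95 216.43   1.64] 0.266
sty [446.75 221.31   1.56] 0.401
[462.16 435.27 401.69]
turn [ 0.   -0.    0.82] rows 5 then shift [-217.4  -25.   131.7] rows 3.5
turn [0. 0. 0.] rows 0 then shift [ 0.  0. 90.] rows 1.4
```

>>> move_arm:
  rows:
    - {"gripper":32,"travel":[0,0,0],"delta_rot":[0,0,0.164]}
    - {"gripper":32,"travel":[0,0,0],"delta_rot":[0,0,0.164]}
    - {"gripper":32,"travel":[0,0,0],"delta_rot":[0,0,0.164]}
    - {"gripper":32,"travel":[0,0,0],"delta_rot":[0,0,0.164]}
    - {"gripper":32,"travel":[0,0,0],"delta_rot":[0,0,0.164]}
    - {"gripper":32,"travel":[-43,-5,20],"delta_rot":[0,0,0]}
    - {"gripper":32,"travel":[-43,-5,25],"delta_rot":[0,0,0]}
    - {"gripper":32,"travel":[-43,-5,28],"delta_rot":[0,0,0]}
    - {"gripper":32,"travel":[-44,-5,30],"delta_rot":[0,0,0]}
    - {"gripper":32,"travel":[-44,-5,29],"delta_rot":[0,0,0]}
    - {"gripper":32,"travel":[0,0,0],"delta_rot":[0,0,0]}

```text
clock: 32.0
eef_pos: [445.0, 212.6, 266.1]
eef_rot: [-0.001, 0.693, 0.721, -0.005]
contact_force: [-0.4, -0.1, 0.5]
gripper_width: 31.7
finger_force: 0.0
```

Run:
```python
from lv import *
from m2 import both,rep,pt,ps
print(pose()[0],pose()[2]['gripper_width'],pose()[2]['qpos'])
R=down(.045)
plan([((447,217,179),R)])
cv2.imwrite('pics/st.png',cv2.resize(ps['frame'][140:230,190:290,::-1],None,fx=5,fy=5,interpolation=cv2.INTER_CUBIC))
```

```text
[446.6  217.14 267.76] 32.19164671124153 [-0.83  0.57  0.38  2.23 -0.5   0.43  0.01]
turn [-0.  0.  0.] rows 1 then shift [-0.2  0.4 88.8] rows 1.4
```

View pics/st.png

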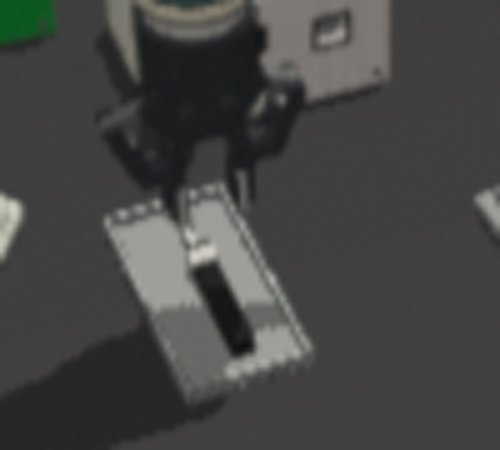

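>>> move_arm:
  rows:
    - {"gripper":32,"travel":[0,0,40],"delta_rot":[0,0,0]}
    - {"gripper":32,"travel":[0,0,30],"delta_rot":[0,0,0]}
    - {"gripper":32,"travel":[0,0,18],"delta_rot":[0,0,0]}
    - {"gripper":32,"travel":[0,0,0],"delta_rot":[0,0,0]}
    - {"gripper":5,"travel":[0,0,0],"delta_rot":[0,0,0]}
    - {"gripper":5,"travel":[0,0,0],"delta_rot":[0,0,0]}
    - {"gripper":5,"travel":[0,0,0],"delta_rot":[0,0,0]}
    - {"gripper":5,"travel":[0,0,0],"delta_rot":[0,0,0]}
    - {"gripper":5,"travel":[0,0,0],"delta_rot":[0,0,0]}
  squeeze: 90

```text
clock: 33.22
eef_pos: [447.1, 218.5, 181.5]
eef_rot: [0.0, 0.69, 0.724, 0.001]
contact_force: [0.1, 1.1, 6.1]
gripper_width: 15.2
finger_force: 90.0
```

>>> move_arm:
  rows:
    - {"gripper":5,"travel":[0,0,-10],"delta_rot":[0,0,0]}
    - {"gripper":5,"travel":[0,0,-50],"delta_rot":[0,0,0]}
    - {"gripper":5,"travel":[0,0,-20],"delta_rot":[0,0,0]}
    - {"gripper":5,"travel":[0,35,0],"delta_rot":[0,0,0]}
    - {"gripper":5,"travel":[0,35,0],"delta_rot":[0,0,0]}
    - {"gripper":5,"travel":[0,35,0],"delta_rot":[0,0,0]}
    - {"gripper":5,"travel":[0,35,0],"delta_rot":[0,0,0]}
    - {"gripper":5,"travel":[0,0,0],"delta_rot":[0,0,0]}
    - {"gripper":5,"travel":[0,0,0],"delta_rot":[0,0,0]}

```text
clock: 34.35
eef_pos: [585.5, 224.6, 260.5]
eef_rot: [-0.001, 0.69, 0.724, -0.001]
contact_force: [-0.5, -0.2, -0.7]
gripper_width: 15.7
finger_force: 89.3
```

Run:
```python
from lv import *
np.set_printoptions(precision=1,suppress=True)
p,R,s=pose(); print(p,s['gripper_width'],s['finger_force'],R.apply([1,0,0]))
ps=shot('side'); pt=shot('top')
for q,n in((ps,'s'),(pt,'t')):
    for r in ctrl.search_frame(q,'key_mouth')[:3]: print(n,r)
    ex=p+R.apply([0,0,155+12]); tip=ex+R.apply([90-1,0,0]); print(n,'expected tip',tip,proj(q,tip),'handle end',proj(q,ex+R.apply([50,0,0])))
o,d=ray(ps,(256.2,146)); k=o+d*(402-o[1])/d[1]; print('key plane',k)
f=lambda im:cv2.resize(im,None,fx=6,fy=6,interpolation=cv2.INTER_CUBIC)
cv2.imwrite('pics/pr.png',np.hstack([f(ps['frame'][115:205,210:275,::-1]),f(pt['frame'][145:235,160:225,::-1])]))
```

```text
[585.5 224.6 260.5] 15.692309231185313 89.28081750869751 [-0.  1. -0.]
s {'box': [235.8, 139.7, 43.8, 54.5], 'confidence': 0.93}
s {'box': [173.4, 130.3, 50.3, 53.0], 'confidence': 0.56}
s expected tip [580.9 313.4  93.5] [261.3 154.6] handle end [265.5 161.5]
t {'box': [143.2, 186.5, 51.5, 58.2], 'confidence': 0.97}
t {'box': [92.2, 258.5, 67.3, 65.2], 'confidence': 0.8}
t expected tip [580.9 313.4  93.5] [193.5 175.3] handle end [206. 175.]
key plane [591.  402.   60.5]
```

View pics/pr.png

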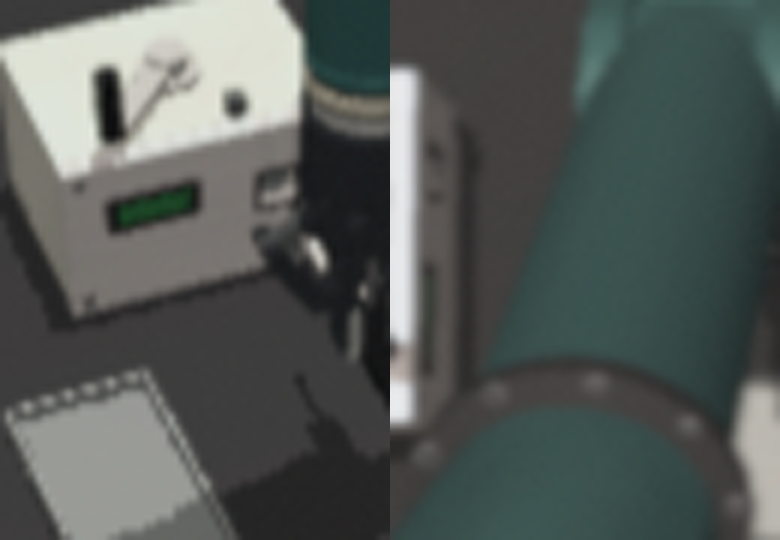

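Run:
```python
from lv import *
ps=shot('side')
for r in ctrl.trace(ps,'stylus')[:4]:
    m=r['mask']; print(r['box'],r['confidence'],m.sum())
print('rows 148..166, cols 248..274 brightness')
g=ps['frame'][146:168,248:276].max(2)
for i,row in enumerate(g): print(146+i,' '.join(f'{v:3d}' for v in row))
```

```text
[275.0, 177.1, 11.7, 14.3] 0.66 115
rows 148..166, cols 248..274 brightness
146 121 121 121 117  80  68  91  96 112 142 140  81  37  27  28  29  28  29  30  30  30  32  29  29  28  29  29  29
147 120 120 120 116  82  92 132 137 144 144 129  69  34  28  29  30  29  30  29  30  30  30  30  29  29  30  30  31
148 120 121 120 117  83  96 126 123 122 108  85  44  45  33  31  31  30  27  28  29  30  31  31  29  30  31  29  30
149 121 122 121 118  85  81  92  85 100 100  74  51  49  37  32  34  31  29  27  29  29  28  30  28  28  28  29  32
150 121 121 121 119 105 100 103 105 117 116  91  67  44  36  31  30  28  30  29  31  30  34  30  30  29  29  29  33
151 120 120 120 120 117 115 115 116 114 104  86  67  40  34  32  29  30  29  30  31  35  38  35  31  28  30  28  30
152 120 121 120 118 102  90  90 103  94  83  73  59  37  30  29  29  28  28  29  31  37  38  33  30  29  30  29  28
153 121 121 120 109  73  60  60  82  77  70  62  55  53  39  31  28  29  28  29  28  35  32  30  29  29  30  29  28
154 121 121 120 110  64  66  68  73  69  60  54  58  86  88  82  41  30  28  29  29  31  30  29 
[... 827 characters left out ...]
  29
162  44  52  53  53  54  61  61  60  57  42  31  29  30  30  33  37  38  37  32  27  31  40  81  64  44  40  33  28
163  54  61  61  61  61  61  62  62  61  54  42  32  28  29  29  33  33  34  30  28  29  51 114  73  38  32  31  34
164  61  62  62  62  62  62  62  62  62  61  55  41  31  30  30  28  29  30  28  31  30  43  95  66  37  28  37  63
165  62  61  62  62  62  63  61  62  62  62  60  55  42  32  31  31  30  29  29  29  34  36  43  50  35  26  35  73
166  62  62  62  62  62  62  62  61  62  61  62  60  55  42  34  33  35  31  28  29  41  63  36  34  29  23  34  74
167  62  62  62  62  62  62  62  62  62  61  62  62  61  55  47  50  46  34  29  33  64  85  41  27  26  24  35  77
```

>>> move_arm:
  rows:
    - {"gripper":5,"travel":[10,14,0],"delta_rot":[0,0,0]}
    - {"gripper":5,"travel":[10,0,30],"delta_rot":[0,0,0]}
    - {"gripper":5,"travel":[20,0,0],"delta_rot":[0,0,0]}
    - {"gripper":5,"travel":[20,0,0],"delta_rot":[0,0,0]}
    - {"gripper":5,"travel":[10,0,0],"delta_rot":[0,0,0]}
    - {"gripper":5,"travel":[0,0,0],"delta_rot":[0,0,0]}
    - {"gripper":5,"travel":[0,0,0],"delta_rot":[0,0,0]}

```text
clock: 35.52
eef_pos: [597.4, 294.7, 231.2]
eef_rot: [0.0, 0.69, 0.724, -0.0]
contact_force: [-0.6, -0.2, -0.6]
gripper_width: 15.7
finger_force: 89.3
```

Run:
```python
from lv import *
np.set_printoptions(precision=1,suppress=True)
p,R,s=pose(); tip=p+R.apply([88.5,0,168.5]); print(p,tip,s['gripper_width'],s['contact_force'])
ps=shot('side'); print('exp tip',proj(ps,tip),'pin base',proj(ps,tip-R.apply([40,0,0])),'key',proj(ps,[590.7,402,62]))
cv2.imwrite('pics/pr2.png',cv2.resize(ps['frame'][125:175,230:285,::-1],None,fx=10,fy=10,interpolation=cv2.INTER_CUBIC))
```

```text
[597.4 294.7 231.2] [593.3 383.   62.6] 15.737623872470085 [-0.6 -0.2 -0.6]
exp tip [258.4 148.6] pin base [262.5 155.2] key [256.1 145.7]
```

View pics/pr2.png

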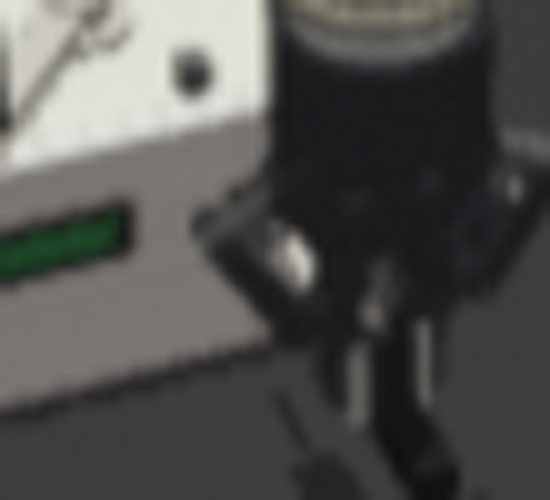

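The pin itself is hidden behind the gripper, but the handle's rear end (crop 435,485) is where the expected pose puts it. Advance gradually.

>>> move_arm:
  rows:
    - {"gripper":5,"travel":[8,-1,0],"delta_rot":[0,0,0]}
    - {"gripper":5,"travel":[8,0,0],"delta_rot":[0,0,0]}
    - {"gripper":5,"travel":[6,0,0],"delta_rot":[0,0,0]}
    - {"gripper":5,"travel":[0,0,0],"delta_rot":[0,0,0]}

```text
clock: 36.08
eef_pos: [594.9, 318.6, 230.6]
eef_rot: [-0.0, 0.689, 0.724, 0.0]
contact_force: [0.9, 0.5, -1.2]
gripper_width: 15.7
finger_force: 89.3
```

>>> move_arm:
  rows:
    - {"gripper":5,"travel":[3,0,0],"delta_rot":[0,0,0]}
    - {"gripper":5,"travel":[0,0,0],"delta_rot":[0,0,0]}

```text
clock: 36.33
eef_pos: [595.0, 320.5, 230.7]
eef_rot: [-0.0, 0.69, 0.724, -0.0]
contact_force: [0.1, 0.6, -0.2]
gripper_width: 15.7
finger_force: 89.3
```

>>> move_arm:
  rows:
    - {"gripper":5,"travel":[3,0,0],"delta_rot":[0,0,0]}
    - {"gripper":5,"travel":[2,0,0],"delta_rot":[0,0,0]}
    - {"gripper":5,"travel":[0,0,0],"delta_rot":[0,0,0]}
    - {"gripper":5,"travel":[0,0,0],"delta_rot":[0,0,0]}

```text
clock: 36.83
eef_pos: [594.9, 324.9, 230.8]
eef_rot: [0.0, 0.69, 0.724, -0.0]
contact_force: [-0.0, -1.4, -0.7]
gripper_width: 15.4
finger_force: 89.3
```

Force begins (−1.4 N): the key spring. Press a few mm more.

>>> move_arm:
  rows:
    - {"gripper":5,"travel":[2,0,0],"delta_rot":[0,0,0]}
    - {"gripper":5,"travel":[2,0,0],"delta_rot":[0,0,0]}
    - {"gripper":5,"travel":[0,0,0],"delta_rot":[0,0,0]}
    - {"gripper":5,"travel":[0,0,0],"delta_rot":[0,0,0]}

```text
clock: 37.33
eef_pos: [594.7, 328.9, 230.7]
eef_rot: [0.0, 0.69, 0.724, -0.0]
contact_force: [-0.7, -3.7, -0.5]
gripper_width: 15.5
finger_force: 89.3
```

>>> move_arm:
  rows:
    - {"gripper":5,"travel":[2,0,0],"delta_rot":[0,0,0]}
    - {"gripper":5,"travel":[2,0,0],"delta_rot":[0,0,0]}
    - {"gripper":5,"travel":[0,0,0],"delta_rot":[0,0,0]}
    - {"gripper":5,"travel":[0,0,0],"delta_rot":[0,0,0]}

```text
clock: 37.83
eef_pos: [594.7, 330.1, 230.7]
eef_rot: [0.001, 0.691, 0.723, -0.002]
contact_force: [0.1, -8.4, 1.2]
gripper_width: 15.3
finger_force: 89.4
```

>>> move_arm:
  rows:
    - {"gripper":5,"travel":[-15,0,0],"delta_rot":[0,0,0]}
    - {"gripper":5,"travel":[-40,0,0],"delta_rot":[0,0,0]}
    - {"gripper":5,"travel":[-40,0,0],"delta_rot":[0,0,0]}
    - {"gripper":5,"travel":[0,-40,-15],"delta_rot":[0,0,0]}
    - {"gripper":5,"travel":[0,-40,0],"delta_rot":[0,0,0]}
    - {"gripper":5,"travel":[0,-40,0],"delta_rot":[0,0,0]}
    - {"gripper":5,"travel":[0,-35,0],"delta_rot":[0,0,0]}
    - {"gripper":5,"travel":[0,0,0],"delta_rot":[0,0,0]}
    - {"gripper":5,"travel":[0,0,0],"delta_rot":[0,0,0]}

```text
clock: 38.95
eef_pos: [445.1, 232.0, 246.1]
eef_rot: [0.0, 0.69, 0.724, 0.002]
contact_force: [-0.4, -0.0, -0.6]
gripper_width: 15.7
finger_force: 89.2
```

Run:
```python
from lv import *
np.set_printoptions(precision=1,suppress=True)
p,R,s=pose(); print(p,s['gripper_width'],s['finger_force'],s['contact_force'],s['clock'])
R=down(.05); plan([((443,216,245),R),((443,216,183),R)])
ps=shot('side')
for a in(90-1.5,50-1.5,-50-1.5): print(a,proj(ps,p+R.apply([a,0,168.5])))
cv2.imwrite('pics/pl.png',cv2.resize(ps['frame'][130:230,190:290,::-1],None,fx=6,fy=6,interpolation=cv2.INTER_CUBIC))
```

```text
[445.1 232.  246.1] 15.749833282545415 89.23223733901978 [-0.4 -0.  -0.6] 38.95
turn [ 0. -0. -0.] rows 1 then shift [-15.9  -2.9   1.1] rows 0.3
turn [0. 0. 0.] rows 0 then shift [ 0.  0. 62.] rows 1.0
88.5 [222.2 165.8]
48.5 [225.9 173.1]
-51.5 [235.6 192.7]
```

View pics/pl.png

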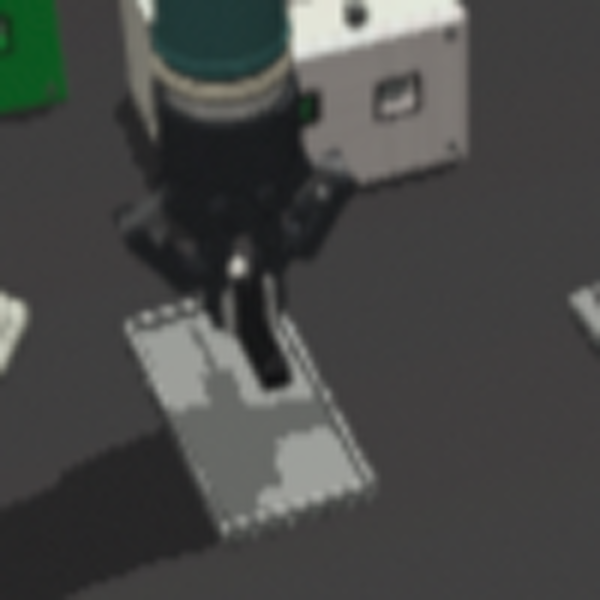

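Stylus is held straight above the tray, its rear end at (235.5,193) as expected. Lay it down.

>>> move_arm:
  rows:
    - {"gripper":5,"travel":[-16,-3,0],"delta_rot":[0,0,0]}
    - {"gripper":5,"travel":[0,0,35],"delta_rot":[0,0,0]}
    - {"gripper":5,"travel":[0,0,22],"delta_rot":[0,0,0]}
    - {"gripper":5,"travel":[0,0,5],"delta_rot":[0,0,0]}
    - {"gripper":5,"travel":[0,0,1],"delta_rot":[0,0,0]}
    - {"gripper":5,"travel":[0,0,0],"delta_rot":[0,0,0]}

```text
clock: 39.75
eef_pos: [442.3, 214.7, 183.3]
eef_rot: [0.0, 0.69, 0.724, 0.001]
contact_force: [0.4, 0.5, -1.3]
gripper_width: 16.0
finger_force: 89.2
```

>>> move_arm:
  rows:
    - {"gripper":32,"travel":[0,0,0],"delta_rot":[0,0,0]}
    - {"gripper":32,"travel":[0,0,0],"delta_rot":[0,0,0]}
    - {"gripper":32,"travel":[0,0,0],"delta_rot":[0,0,0]}
    - {"gripper":32,"travel":[0,0,0],"delta_rot":[0,0,0]}
    - {"gripper":32,"travel":[0,0,-20],"delta_rot":[0,0,0]}
    - {"gripper":32,"travel":[0,0,-50],"delta_rot":[0,0,0]}
    - {"gripper":32,"travel":[0,0,-60],"delta_rot":[0,0,0]}
    - {"gripper":32,"travel":[-50,0,0],"delta_rot":[0,0,0]}
    - {"gripper":32,"travel":[-50,0,0],"delta_rot":[0,0,0]}
    - {"gripper":32,"travel":[-50,30,0],"delta_rot":[0,0,0]}
    - {"gripper":32,"travel":[-50,30,0],"delta_rot":[0,0,0]}
    - {"gripper":32,"travel":[0,0,0],"delta_rot":[0,0,0]}

```text
clock: 41.25
eef_pos: [513.7, 13.0, 313.5]
eef_rot: [0.003, 0.693, 0.721, 0.001]
contact_force: [-0.3, 0.1, -0.5]
gripper_width: 32.3
finger_force: 0.0
```

Run:
```python
from lv import *
from m2 import both,rep,pt,ps
print(pose()[0],pose()[2]['clock'])
rep('sty',both('stylus',(221,218),(235,200)),lambda v:[place(box3(-50,50,-9,9,4,22),*v),place(box3(50,90,-3,3,10,16),*v)],[444,215,1.62],[10,10,.1])
su=lambda v:[place(box3(-120,120,-125,125,0,86),*v[:3]),place(box3(-132-v[3],-120-v[3],-117,117,8,84),*v[:3]),place(box3(-150-v[3],-132-v[3],-60,60,53,67),*v[:3])]
rep('unit',both('sample_unit',(307,130),(347,237)),su,[766,-57,-.07,8],[5,5,.05,10])
f=lambda im,s:cv2.resize(im,None,fx=s,fy=s,interpolation=cv2.INTER_CUBIC)
cv2.imwrite('pics/end.png',np.vstack([f(pt['frame'][70:270,90:430,::-1],1.75),f(ps['frame'][100:250,170:425,::-1],2.3334)[:240]]) if 0 else f(ps['frame'][100:340,160:430,::-1],2.4))
```

```text
[511.22  17.35 312.55] 41.35
sty [442.25 213.15   1.6 ] 0.181
sty [442.16 217.32   1.6 ] 0.203
sty [441.66 214.04   1.6 ] 0.15
unit [766.12 -57.59  -0.07  -4.42] 0.026
unit [765.21 -56.8   -0.07  -5.19] 0.03
unit [766.31 -58.76  -0.07  -5.23] 0.019
```

View pics/end.png

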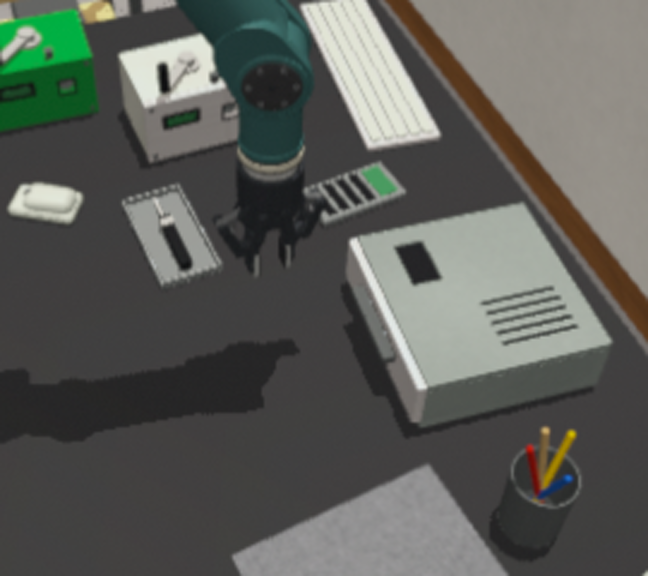

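The drawer is shut flush, the lever is at rest (165,78), the stylus lies flat in its tray (175,235), and the bystanders look unmoved.

```bash
python3 -c "
from cell import ctrl
print(ctrl.finish_job())"
```

```text
the job is handed in; nothing more can be done
None
```

I did every step and handed the job in; it returned no verdict. Two cylinders are in the shut drawer, the lever was swung twice and sprang back, the key was pressed with the stylus to its stop, the stylus lies flat in its tray, and the mouse, calculator and pen cup were not touched.

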